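# Fetch the amber vial from behind the bottles

### The job

I need the amber vial with the red cap that stands at the back of the white organiser. First move all three bottles in front of it onto the steel tray, then stand the vial upright in the square well of the blue injection tray, and finally stand each bottle back in its own bay, just where it stood before. Set everything down upright without dropping it, and leave the two small clear vials and the steel bowl where they are.

Things in the scene. Friction and masses are not known exactly. Their poses are not given: they have to be found in the camera images.
- bottle_blue_center (a point): Bottle with a white body and a blue cap, 52 mm in diameter, 152 mm tall: straight wall up to 126 mm above its base, then shoulder and a 32 mm cap. About 270 g. Point at its centre, 76 mm above its base; z up along its axis. Starts upright in one of the organiser's three front bays (which one differs), 17 mm from the next. In the bay grip it front to back, 95 to 120 mm above its base, over the vials behind.
- bottle_white_center (a point): Bottle with a dark brown body and a white cap, 52 mm in diameter, 152 mm tall: straight wall up to 126 mm above its base, then shoulder and a 32 mm cap. About 270 g. Point at its centre, 76 mm above its base; z up along its axis. Starts upright in one of the organiser's three front bays (which one differs), 17 mm from the next. In the bay grip it front to back, 95 to 120 mm above its base, over the vials behind.
- bottle_orange_center (a point): Bottle with a pink body and an orange cap, 52 mm in diameter, 152 mm tall: straight wall up to 126 mm above its base, then shoulder and a 32 mm cap. About 270 g. Point at its centre, 76 mm above its base; z up along its axis. Starts upright in one of the organiser's three front bays (which one differs), 17 mm from the next. In the bay grip it front to back, 95 to 120 mm above its base, over the vials behind.
- amber_vial_center (a point): Amber vial, paper label, red cap; 34 mm in diameter, 56 tall (straight wall up to 39 mm), about 60 g. Point at its centre, 28 mm above its base; z up. Stands on the organiser's floor behind the bottles near the middle, 3 mm from the back panel: fingers fit only to its left and right (along the organiser's y). Until the bottles are gone they leave no room for a gripper's body.
- organiser: White organiser, fixed, x -58 to +54 and y -105 to +105 mm about its origin (on the counter, under it); x to its back, y to its left. Flat floor 4 mm thick. In front three bays 66 mm wide, where bottles stand at about x -21, y -69, 0, +69 mm, parted by ridges 10 mm high (to x +8); front lip 12, end walls 25, back panel (inner face x +51) 60 mm high above the counter. Vials stand behind, about x +31.
- steel_tray: Stainless steel tray, fixed, on one side of the organiser (left or right differs), 254 by 174 mm over its flange, long side along x. Origin: centre of its underside, on the counter. Flat floor 230 (x) by 150 (y) mm, 3 mm thick; rim 12 mm high. Room for the three bottles in a row along its x.
- vial_well (a point): Centre of the floor of the empty square well at a corner of the blue injection tray (200 by 140 mm, fixed, on the side opposite the steel tray; syringe and sachets beside, up to 20 mm high). Well 60 by 60 mm inside, sides along this point's x and y; floor 2 mm and wall tops 10 mm above the counter. The tray's centre is at x -67, y +37 mm from here.
- clear_vial_green_center (a point): Small clear glass vial with a green cap, 22 mm in diameter, 44 mm tall, at the left (+y) rear corner of the organiser, about 86 mm from the middle. Point at its centre, 22 mm above its base. Not to be disturbed.
- clear_vial_grey_center (a point): Small clear glass vial with a grey cap, 22 mm in diameter, 44 mm tall, at the right (-y) rear corner of the organiser, about 86 mm from the middle. Point at its centre, 22 mm above its base. Not to be disturbed.
- gallipot: Small round steel bowl, 60 mm in diameter, 34 mm high, loose on the counter in front of the organiser. Origin: centre of its underside. Not to be disturbed.
There are look-alikes about, which are no part of the job. There is more than one size of the part that bears amber_vial_center; the job needs the smallest.

How it is judged:
By the outcome, as a careful person would: the job done as asked, in the order asked, and still so for the second after the job is handed in, with the robot touching nothing.
It also fails if it takes over 147 s, if anything falls off the work surface, if the arm or the gripper's body presses on something with over 40 N, if the wrist force passes 120 N, or if a joint passes its speed limit or range.

### The arm

A 7-joint arm with a two-finger parallel gripper is mounted at the origin on the work surface. World frame = base frame: x ahead of the robot, y to its left, z up, the work surface at z = 0. Lengths are in m, angles in rad, forces in N, time in s.
With the tool pointing down it reaches from about 0.425 to 0.875 m from the base axis. Payload 4.7 kg.
Tool frame: the origin (TCP) lies midway between the tips of the shut fingers; the grasp point (between the pads) lies 19 mm behind it (ctrl.grip_point_offset is the distance from the TCP to the grasp point, in m); z points along the fingers, y is the line along which they close (so a half turn about z gives the same grasp; the last joint's range is limited). The gripper opens to 87 mm and grips with 3 to 60 N. Pads are 19 mm wide; open, the fingers measure 117 mm over their backs; the gripper's body (75 mm by 190 mm) begins 51 mm behind the grasp point.
Start: joints at [1.318, 0.321, -0.07, 1.45, 0.023, 1.371, -0.057], TCP at [0.171, -0.627, 0.223] pointing down, gripper open.
Joint ranges: [-2.86, 2.86], [-0.3, 2.09], [-1.38, 1.24], [0.06, 2.45], [-1.56, 4.7], [0.09, 2.05], [-2.69, 2.69]. Speed limits (rad/s): [2.57, 2.57, 3.14, 3.14, 3.14, 3.14, 3.14].

### API

Orientations are given as a rotation vector (axis times angle).
In Python, from bench import ctrl gives the robot as it stands.
- The arm moves only by the tool move_arm, never from a script. Its argument "increments" is text: rows parted by semicolons, each of 7 numbers parted by spaces: the shift along the world's x, y, z in mm, then the turn, a rotation vector about the world's x, y, z in degrees, then the closure in counts, from 0 (fully open) to 255 (shut). A call has exactly 8 rows; each row shifts and turns the commanded pose from where the row before left it; what a row does not reach is not made up. A row lasts 1/12 s, in which the tool goes at most 41.7 mm and 7.16 degrees, less where a joint would pass 70% of its speed; a pose out of reach is approached as far as the arm can. A call with a gripper value outside its range is refused whole. The fingers move at their own pace and stop on an object; "grip_force" is the grip in N (left out, the last holds). Time passes only in rows, so rows that do not move let the fingers close, or fill a call up. It gives the time, the measured TCP pose, the force, the opening and the grip force at its end, in the units of the state.
- ctrl.get_state(): the state, without advancing time (a new reading comes with each control period).
- ctrl.get_image(name): name is "scene" or "top"; returns a dict with "frame" (400x640x3 uint8, red, green, blue), "depth" (400x640 float32, m along the optical axis (not along the pixel's ray), 0 where there is no reading), "fx", "fy", "cx", "cy" (pixels), "k1" (the pictures are not rectified: a ray, as slopes to the right and down, at radius r is drawn at 1 + k1 r^2 times it, then the intrinsics apply), "position" and "orientation" of the camera in the world. Camera axes: x right, y down, z forward; pixel columns grow to the right and rows downward; lengths in m; the calibration is good to about 2 mm. A picture is of the moment at which its call begins.
- ctrl.close_job(): hands the job in; it is judged then, once.
Trained networks look in a picture, given as the dict that the camera call returned (one of the last four; its "shot" number tells which), for a name from the list of things; names that differ only in an ending like _2 or _b are one class to them, and where a whole thing is asked for, a point or a joint stands for the part that bears it (a point fixed in the world has none). Each returns a list of dicts, best first, with "score" (0 to 1); they miss things now and then, are a little off and sometimes report something else, mostly with a low value. They report only what shows in the picture. A call takes as long as a camera call. They do not tell look-alikes from the thing itself.
- ctrl.find_in(target, picture): "centre" ([x, y, z] in m, in world coordinates, good to about 4 mm: the middle of the surface that is visible of it).
- ctrl.silhouettes(target, picture): "region" (400x640 bool, what is visible of it).
The state is a dict: "time": time; "joint_positions": joint angles; "qd": joint speeds; "joint_torque": joint torques, N m; "position": TCP position; "tool_rot": TCP orientation; "ft_force": force on the tool from outside, world axes, zero at the start; "torque": the same for the moment, N m; "grip_width": opening from 0.0 (shut) to 1.0 (fully open); "grip_force": force on a finger pad.
Only numpy, scipy, OpenCV 4.12 (cv2) and the standard library are available. Lean on these libraries where they do the work, as an engineer would, in place of code of your own. Each camera call takes 0.05 s, during which the arm holds its last target. There are 200 camera calls.

## Working session

There is one attempt and no reset: what is moved stays moved. The work goes in short steps, Python scripts to look and compute and a tool call to move; the robot and the scene stay as the last step left them, time stands still between calls to the robot, and variables do not carry over. Pictures are saved under pics/ and viewed, at most 14 in all, crops included, and the job is handed in when it is done.

Besides the shell and the picture viewer there is one more tool, called by a JSON object that holds its "name" and its "arguments". move_arm: Moves the arm, as the interface text tells. Its arguments: {"type":"object","properties":{"increments":{"type":"string"},"grip_force":{"type":"number"}},"required":["increments"]}

```bash
ls; mkdir -p pics; cat > h.py <<'E'
import numpy as np, cv2
from scipy.spatial.transform import Rotation as R
from bench import ctrl
def cam_R(p):
    o=np.array(p["orientation"],float)
    return o if o.shape==(3,3) else R.from_rotvec(o).as_matrix()
def world(p):
    """HxWx3 world points (nan where no depth)"""
    K=np.array([[p["fx"],0,p["cx"]],[0,p["fy"],p["cy"]],[0,0,1.]])
    h,w=p["depth"].shape
    u,v=np.meshgrid(np.arange(w),np.arange(h))
    uv=np.stack([u,v],-1).reshape(-1,1,2).astype(float)
    n=cv2.undistortPoints(uv,K,np.array([p["k1"],0,0,0,0.])).reshape(h,w,2)
    d=np.where(p["depth"]>0,p["depth"],np.nan)[...,None]
    c=np.concatenate([n*d,d],-1)
    return c@cam_R(p).T+np.array(p["position"])
def save(p,name): cv2.imwrite("pics/"+name,p["frame"][...,::-1])
E
python3 - <<'E'
from h import *
s=ctrl.get_state(); print(s["time"],s["position"],s["tool_rot"],s["ft_force"],s["grip_width"])
for n in("scene","top"):
    p=ctrl.get_image(n); save(p,n+"0.png"); print(n,p["position"],p["orientation"],p["fx"],p["k1"])
    for t in["bottle_blue_center","bottle_white_center","bottle_orange_center","amber_vial_center","organiser","steel_tray","clear_vial_green_center","clear_vial_grey_center","gallipot","vial_well"]:
        try: print(t,[(np.round(d["centre"],3).tolist(),round(d["score"],2)) for d in ctrl.find_in(t,p)[:5]])
        except Exception as e: print(t,e)
E
```

```text
pics
0.0 [ 0.17120683 -0.62646797  0.22143216] [-3.11175318e+00 -4.17706841e-01  5.40754880e-04] [-0.73678044 -0.82741541  0.82550169] 0.9997382087638765
scene [ 0.85641355 -0.46401958  0.72484543] [-2.3707656  -0.67510238  0.23288268] 396.3657248769114 -0.056691875045863815
bottle_blue_center []
bottle_white_center [([0.587, -0.036, 0.121], 0.86)]
bottle_orange_center [([0.579, 0.038, 0.121], 0.72)]
amber_vial_center [([0.74, -0.019, 0.053], 0.8), ([0.458, 0.068, 0.048], 0.8), ([0.625, -0.017, 0.044], 0.49)]
organiser [([0.615, -0.048, 0.002], 0.67)]
steel_tray [([0.481, 0.299, 0.003], 0.78), ([0.633, -0.102, 0.038], 0.25)]
clear_vial_green_center []
clear_vial_grey_center [([0.623, -0.022, 0.046], 0.74), ([0.635, -0.101, 0.04], 0.71)]
gallipot [([0.408, -0.016, 0.025], 0.7)]
vial_well [([0.458, -0.292, 0.004], 0.62)]
top [ 0.39296237 -0.00875515  1.07607041] [-2.00927737  2.22730909 -0.22693208] 401.8887443914933 -0.022387942856049968
bottle_blue_center [([0.574, -0.084, 0.133], 0.9)]
bottle_white_center [([0.558, -0.016, 0.137], 0.66), ([0.448, -0.285, 0.002], 0.35)]
bottle_orange_center [([0.555, 0.048, 0.135], 0.9), ([0.609, 0.075, 0.049], 0.31)]
amber_vial_center [([0.732, -0.001, 0.058], 0.73), ([0.448, 0.081, 0.054], 0.62)]
organiser [([0.612, -0.02, 0.002], 0.57)]
steel_tray [([0.478, 0.296, 0.005], 0.84), ([0.615, -0.017, 0.006], 0.46)]
clear_vial_green_center [([0.622, 0.001, 0.05], 0.59), ([0.607, 0.073, 0.051], 0.47)]
clear_vial_grey_center [([0.629, -0.096, 0.051], 0.53)]
gallipot [([0.417, -0.027, 0.017], 0.76)]
vial_well [([0.45, -0.287, 0.005], 0.64)]
```

View pics/scene0.png

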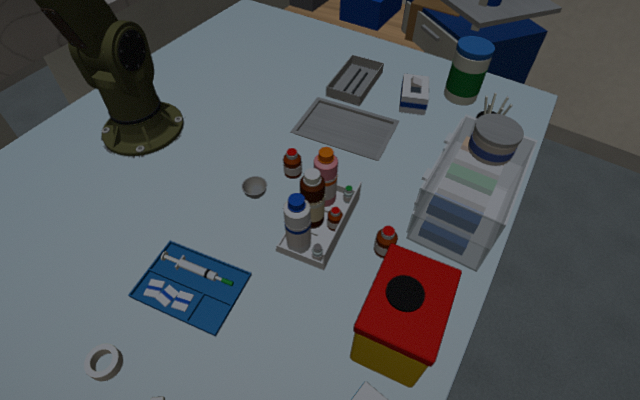

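View pics/top0.png

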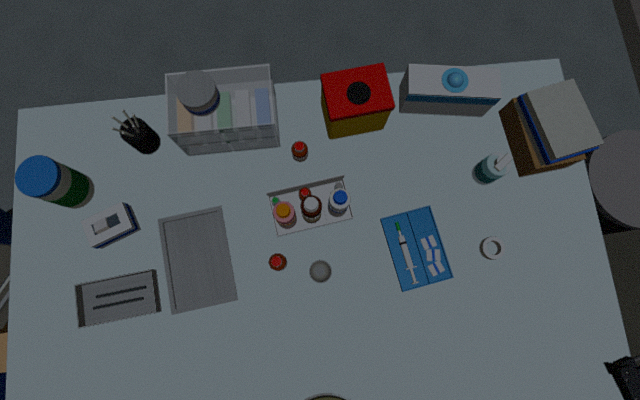

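```bash
cat > m.py <<'E'
from h import *
from scipy.optimize import least_squares
def cloud(): 
    out=[]
    for n in("scene","top"):
        p=ctrl.get_image(n); out.append((p,world(p)))
    return out
def circ(P,r,c0):
    f=lambda c: np.hypot(P[:,0]-c[0],P[:,1]-c[1])-r
    s=least_squares(f,c0,loss="soft_l1",f_scale=0.002); return s.x,np.median(np.abs(s.fun)),len(P)
def bottle(cl,c0,r=.026,zs=(.03,.118),rad=.034):
    res=[]
    for p,W in cl:
        m=(np.hypot(W[...,0]-c0[0],W[...,1]-c0[1])<rad)&(W[...,2]>zs[0])&(W[...,2]<zs[1])
        P=W[m]
        if len(P)>15: x,e,n=circ(P,r,c0); res.append((np.round(x*1000,1),round(e*1000,1),n))
    return res
def rect(P):
    (c,s,a)=cv2.minAreaRect((P*1000).astype(np.float32)); return np.round(c,1),np.round(s,1),round(a,1)
E
python3 - <<'E'
from m import *
cl=cloud()
B={"blue":(.585,-.088),"brown":(.575,-.018),"pink":(.565,.052)}
for k,c in B.items():
    print(k,"wall",bottle(cl,c),"cap",bottle(cl,c,.016,(.134,.149),.025))
    for p,W in cl:
        m=(np.hypot(W[...,0]-c[0],W[...,1]-c[1])<.03)&(W[...,2]>.147); print("  captop",m.sum(),np.round(W[m].mean(0)*1000,1))
print("amber",bottle(cl,(.625,-.017),.017,(.012,.037),.026),"cap");
for p,W in cl:
    hsv=cv2.cvtColor(p["frame"],cv2.COLOR_RGB2HSV)
    red=((hsv[...,0]<6)|(hsv[...,0]>174))&(hsv[...,1]>150)&(hsv[...,2]>60)
    for c in [(.625,-.017),(.737,-.01),(.452,.075)]:
        m=red&(np.hypot(W[...,0]-c[0],W[...,1]-c[1])<.035)
        if m.sum(): print("red",c,m.sum(),np.round(np.nanmean(W[m],0)*1000,1),"ztop",np.round(np.nanpercentile(W[m][:,2],90)*1000,1))
    blue=(hsv[...,0]>95)&(hsv[...,0]<115)&(hsv[...,1]>150)&(W[...,2]<.03)&(np.hypot(W[...,0]-.44,W[...,1]+.28)<.16)
    b=cv2.morphologyEx(blue.astype(np.uint8),cv2.MORPH_OPEN,np.ones((3,3)))>0
    print("bluetray",rect(W[b][:,:2]), b.sum())
    for t in("steel_tray","organiser"):
        r=ctrl.silhouettes(t,p)[0]["region"]; Q=W[r&np.isfinite(W[...,2])]
        print(t,rect(Q[Q[:,2]<.02][:,:2]),np.percentile(Q[:,2],[5,50,95]).round(4))
    m=(np.abs(W[...,0]-.6)<.12)&(np.abs(W[...,1]+.02)<.14)&(W[...,2]>.052)&(W[...,2]<.066)&(W[...,0]>.6)
    print("backpanel", m.sum(), rect(W[m][:,:2]))
    for c in [(.408,-.022)]:
        m=(np.hypot(W[...,0]-c[0],W[...,1]-c[1])<.05)&(W[...,2]>.02); print("gal",m.sum(),rect(W[m][:,:2]))
np.savez("c.npz",s=cl[0][1],t=cl[1][1],sf=cl[0][0]["frame"],tf=cl[1][0]["frame"])
for i,(p,x0,x1,y0,y1) in enumerate([(cl[0][0],225,375,130,280),(cl[1][0],255,365,160,250)]):
    im=p["frame"][y0:y1,x0:x1,::-1]; 
    if i==0: a=cv2.resize(im,(400,400),interpolation=cv2.INTER_CUBIC)
    else: b=cv2.resize(im,(400,400*90//110),interpolation=cv2.INTER_CUBIC); b=cv2.copyMakeBorder(b,0,400-b.shape[0],0,0,0)
cv2.imwrite("pics/crop.png",np.clip(np.hstack([a,b])*1.6,0,255).astype(np.uint8))
E
```

```text
blue wall [(array([578.1, -87.7]), np.float64(0.5), 650), (array([581.3, -87.4]), np.float64(0.3), 124)] cap [(array([579.4, -88.5]), np.float64(1.4), 163), (array([580.2, -87.1]), np.float64(2.2), 95)]
  captop 219 [580.1 -90.4 155.4]
  captop 144 [580.4 -87.2 156.7]
brown wall [(array([569. , -17.1]), np.float64(0.5), 447), (array([571.8, -17.3]), np.float64(0.2), 108)] cap [(array([569.8, -18.8]), np.float64(1.4), 149), (array([571.1, -17.8]), np.float64(2.9), 106)]
  captop 192 [570.6 -20.5 155.4]
  captop 147 [570.9 -17.4 156.4]
pink wall [(array([560.2,  49.7]), np.float64(0.6), 330), (array([563.2,  49.6]), np.float64(0.3), 110)] cap [(array([561.1,  48.5]), np.float64(1.4), 135), (array([562.1,  49.9]), np.float64(2.9), 108)]
  captop 171 [561.8  46.1 155.4]
  captop 151 [562.2  49.3 156.7]
amber [(array([624. ,  -5.5]), np.float64(2.4), 109), (array([628.7, -20.6]), np.float64(1.5), 23)] cap
red (0.625, -0.017) 44 [619.7  -5.2  60.3] ztop 61.9
red (0.737, -0.01) 91 [741.2  -3.   73.3] ztop 75.3
red (0.452, 0.075) 53 [449.3  81.2  73.8] ztop 75.2
bluetray (array([ 450.8, -284
[... 156 characters left out ...]
), array([111.3, 211.4]), 7.4) [0.0028 0.0083 0.0599]
backpanel 305 (array([662.6, -15.2]), array([202.1, 108.1]), 79.8)
gal 263 (array([415.6, -24. ]), array([58.6, 58.1]), 84.2)
red (0.625, -0.017) 42 [621.4  -5.1  60.6] ztop 62.9
red (0.737, -0.01) 67 [742.7  -2.5  73.1] ztop 76.3
red (0.452, 0.075) 76 [451.2  81.9  74.1] ztop 76.7
bluetray (array([ 451.2, -284.1]), array([196.9, 139.5]), 9.4) 2904
steel_tray (array([483.5, 296.7]), array([261.3, 179.6]), 6.8) [0.0006 0.0046 0.0142]
organiser (array([597.6, -16.4]), array([129.5, 218.4]), 7.8) [0.0017 0.0067 0.0621]
backpanel 213 (array([629.9, -11.1]), array([ 33.5, 209. ]), 8.2)
gal 184 (array([416.2, -24.6]), array([56.4, 55.5]), 84.1)
```

View pics/crop.png

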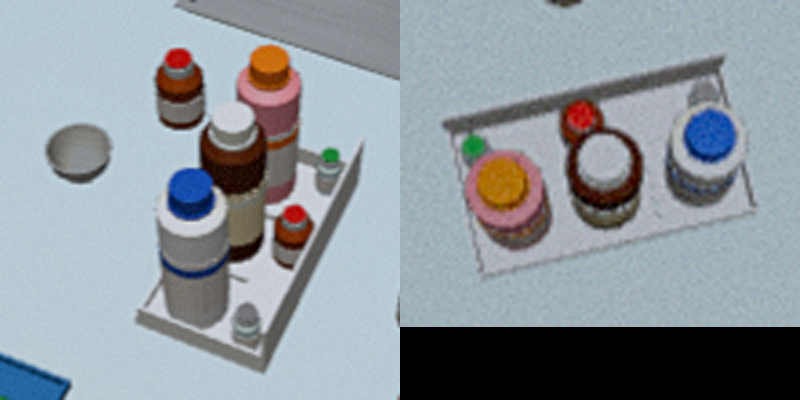

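```bash
python3 - <<'E'
from m import *
c=np.load("c.npz")
for k in "st":
    W=c[k]; a=np.abs(W[...,0]-.48)<.16; b=np.abs(W[...,1]-.297)<.12
    m=a&b&(W[...,2]>.0075)&(W[...,2]<.018)
    m=cv2.morphologyEx(m.astype(np.uint8),cv2.MORPH_OPEN,np.ones((2,2)))
    n,l,s,_=cv2.connectedComponentsWithStats(m); 
    for i in range(1,n):
        if s[i,4]>150: print(k,s[i],rect(W[l==i][:,:2]))
    print("floor z",np.nanmedian(W[(np.abs(W[...,0]-.48)<.05)&(np.abs(W[...,1]-.297)<.03)][:,2]),"counter z",np.nanmedian(W[(np.abs(W[...,0]-.4)<.02)&(np.abs(W[...,1]-.1)<.02)][:,2]))
th=np.radians(9.1);r=np.array([[np.cos(th),-np.sin(th)],[np.sin(th),np.cos(th)]])
for v in[(67,-37)]: print("well",np.array([451,-284.2])+r@np.array(v))
f=c["sf"][230:345,120:265,::-1]; g=c["tf"][195:300,370:470,::-1]
cv2.imwrite("pics/crop2.png",np.clip(np.hstack([cv2.resize(f,(400,317)),cv2.resize(g,(302,317))])*1.5,0,255).astype(np.uint8))
E
```

```text
s [ 292   98  108   64 1036] (array([481.2, 299.7]), array([252.1, 190. ]), 6.4)
floor z 0.004509832181746165 counter z 0.0008923756787041492
t [ 159  207   80  109 1488] (array([479.4, 292.7]), array([254.8, 172.5]), 6.8)
floor z 0.00376802257179798 counter z 0.0007530141977003524
well [ 523.00857354 -310.13772034]
```

View pics/crop2.png

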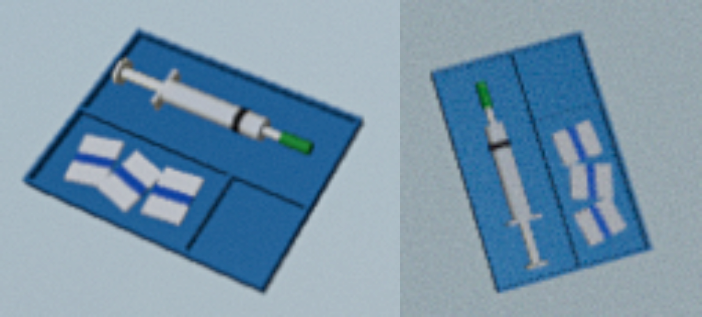

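{"name": "move_arm", "arguments": {"increments": "20 30 14 0 0 7; 20 30 14 0 0 7 0; 0 0 0 0 0 0 0"}}

```text
schema error: expected 7 numbers
```

{"name": "move_arm", "arguments": {"increments": "19 34 1 0 0 4 0; 19 34 1 0 0 4 0; 19 34 1 0 0 4 0; 19 34 1 0 0 4 0; 19 34 1 0 0 4 0; 19 34 1 0 0 4 0; 19 34 1 0 0 4 0; 19 34 1 0 0 4 0", "grip_force": 20}}

```text
time: 2.07
position: [0.324, -0.3533, 0.2309]
tool_rot: [2.875, 1.264, -0.0]
ft_force: [0.8, -0.5, 0.2]
grip_width: 0.999
grip_force: 0.0
```

{"name": "move_arm", "arguments": {"increments": "20 34 1 0 0 4 0; 20 34 1 0 0 4 0; 20 34 1 0 0 4 0; 20 34 1 0 0 4 0; 20 34 1 0 0 4 0; 20 34 1 0 0 4 0; 20 34 1 0 0 4 0; 20 34 1 0 0 4 0"}}

```text
time: 2.73
position: [0.484, -0.0813, 0.2391]
tool_rot: [2.415, 2.007, 0.0]
ft_force: [0.6, -0.0, 0.2]
grip_width: 0.999
grip_force: 0.0
```

{"name": "move_arm", "arguments": {"increments": "20 34 1 0 0 4 0; 20 34 1 0 0 4 0; 20 34 1 0 0 5 0; 18 30 0 0 0 5 0; 0 0 0 0 0 0 0; 0 0 0 0 0 0 0; 0 0 0 0 0 0 0; 0 0 0 0 0 0 0"}}

```text
time: 3.4
position: [0.5611, 0.0471, 0.2415]
tool_rot: [2.079, 2.355, -0.002]
ft_force: [-0.9, 0.5, 0.4]
grip_width: 1.004
grip_force: 0.0
```

```bash
cat >> h.py <<'E'
def st():
    s=ctrl.get_state(); M=R.from_rotvec(s["tool_rot"]).as_matrix()
    print("t",round(s["time"],2),"pos",(s["position"]*1000).round(1),"tooly yaw",np.degrees(np.arctan2(M[1,1],M[0,1])).round(2),"z",M[:,2].round(4),"F",s["ft_force"].round(2),"w",round(s["grip_width"]*87,1),"gf",round(float(s["grip_force"]),1),"q",s["joint_positions"].round(2)); return s
E
python3 -c "
from h import *
st()"
```

```text
t 3.4 pos [561.1  47.1 241.5] tooly yaw 7.12 z [-3.0e-04 -1.3e-03 -1.0e+00] F [-0.9   0.47  0.44] w 87.3 gf 0.0 q [ 0.58  0.2  -0.8   1.62  0.15  1.38 -0.12]
```

{"name": "move_arm", "arguments": {"increments": "0 1 -36 0 0 0 0; 0 1 -36 0 0 0 0; 0 0 -34 0 0 0 0; 0 0 -25 0 0 0 0; 0 0 -15 0 0 0 0; 0 0 0 0 0 0 0; 0 0 0 0 0 0 0; 0 0 0 0 0 0 0"}}

```text
time: 4.07
position: [0.5623, 0.0501, 0.0971]
tool_rot: [2.076, 2.355, 0.002]
ft_force: [0.4, 0.0, 1.4]
grip_width: 0.999
grip_force: 0.0
```

```bash
python3 - <<'E'
from m import *
st()
p=ctrl.get_image("scene"); cv2.imwrite("pics/g1.png",cv2.resize(p["frame"][100:280,210:390,::-1],(540,540)))
st()
E
```

```text
t 4.07 pos [562.3  50.1  97.1] tooly yaw 7.19 z [ 2.4e-03 -6.0e-04 -1.0e+00] F [0.45 0.05 1.36] w 87.0 gf 0.0 q [ 0.53  0.33 -0.78  1.8   0.26  1.12 -0.21]
t 4.12 pos [562.6  50.4  97.4] tooly yaw 7.21 z [ 3.1e-03 -5.0e-04 -1.0e+00] F [-0.01  0.39  0.59] w 87.1 gf 0.0 q [ 0.53  0.33 -0.78  1.8   0.26  1.12 -0.21]
```

View pics/g1.png

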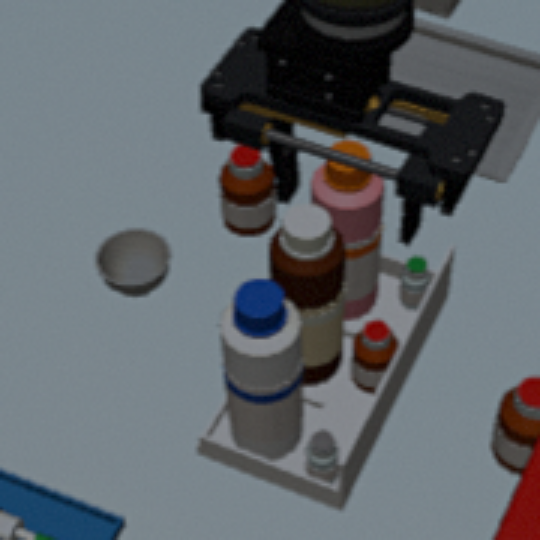

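{"name": "move_arm", "arguments": {"increments": "0 0 0 0 0 0 255; 0 0 0 0 0 0 255; 0 0 0 0 0 0 255; 0 0 0 0 0 0 255; 0 0 0 0 0 0 255; 0 0 0 0 0 0 255; 0 0 0 0 0 0 255; 0 0 0 0 0 0 255", "grip_force": 25}}

```text
time: 4.78
position: [0.5614, 0.051, 0.0956]
tool_rot: [2.076, 2.358, 0.0]
ft_force: [-0.0, 0.5, 0.3]
grip_width: 0.595
grip_force: 25.0
```

```bash
python3 -c "
from h import *
st()"
```

```text
t 4.78 pos [561.4  51.   95.6] tooly yaw 7.29 z [ 2.e-04  0.e+00 -1.e+00] F [-0.01  0.46  0.33] w 51.8 gf 25.0 q [ 0.53  0.33 -0.78  1.8   0.26  1.12 -0.21]
```

{"name": "move_arm", "arguments": {"increments": "0 0 8 0 0 0 255; 0 0 20 0 0 0 255; 0 0 30 0 0 0 255; 0 0 30 0 0 0 255; 0 4 16 0 0 0 255; -1 12 6 0 0 0 255; -1 24 0 0 0 0 255; -1 34 0 0 0 0 255"}}

```text
time: 5.45
position: [0.5585, 0.1226, 0.2051]
tool_rot: [2.082, 2.351, -0.003]
ft_force: [1.2, -0.4, -3.0]
grip_width: 0.589
grip_force: 25.0
```

{"name": "move_arm", "arguments": {"increments": "-1 36 0 0 0 0 255; -1 36 0 0 0 0 255; -1 36 0 0 0 0 255; -1 36 0 0 0 0 255; -1 32 0 0 0 0 255; -1 20 0 0 0 0 255; 0 8 0 0 0 0 255; 0 0 0 0 0 0 255"}}

```text
time: 6.12
position: [0.5499, 0.3322, 0.2044]
tool_rot: [-2.068, -2.362, 0.002]
ft_force: [-0.3, 0.4, -2.9]
grip_width: 0.593
grip_force: 25.0
```

```bash
python3 - <<'E'
from m import *
st(); cl=cloud()
print(bottle(cl,(.5526,.3284),zs=(.12,.2)),bottle(cl,(.5526,.3284),zs=(.145,.2)))
for p,W in cl:
    m=(np.hypot(W[...,0]-.552,W[...,1]-.328)<.04)&(W[...,2]<.2)&(W[...,2]>.05); print(np.percentile(W[m][:,2],[1,5]))
st()
E
```

```text
t 6.12 pos [549.9 332.2 204.4] tooly yaw 7.6 z [-0.0029  0.001  -1.    ] F [-0.28  0.35 -2.92] w 51.6 gf 25.0 q [ 0.07  0.45 -0.87  1.47  0.34  1.39 -0.69]
[(array([549.5, 330.9]), np.float64(1.0), 589), (array([552.4, 327.6]), np.float64(0.8), 252)] [(array([549.9, 330.5]), np.float64(0.8), 417), (array([552.5, 327. ]), np.float64(0.6), 181)]
[0.11572333 0.12004042]
[0.11524079 0.12128875]
t 6.22 pos [552.2 327.8 204.6] tooly yaw 7.27 z [-0.0012 -0.002  -1.    ] F [ 0.03 -0.96 -2.98] w 51.4 gf 25.0 q [ 0.07  0.44 -0.87  1.47  0.34  1.39 -0.69]
```

{"name": "move_arm", "arguments": {"increments": "0 0 -15 0 0 0 255; 0 0 -30 0 0 0 255; 0 0 -30 0 0 0 255; 0 0 -20 0 0 0 255; 0 0 -9 0 0 0 255; 0 0 -4 0 0 0 255; 0 0 -1 0 0 0 255; 0 0 0 0 0 0 255"}}

```text
time: 6.88
position: [0.5534, 0.3288, 0.0978]
tool_rot: [2.077, 2.356, 0.003]
ft_force: [0.2, -0.1, -2.9]
grip_width: 0.592
grip_force: 25.0
```

```bash
python3 - <<'E'
from m import *
cl=cloud()
print(bottle(cl,(.552,.3284)))
st()
E
```

```text
[(array([552.4, 327.6]), np.float64(0.8), 573), (array([555.5, 328.5]), np.float64(0.4), 193)]
t 6.98 pos [553.4 329.5  98.4] tooly yaw 7.26 z [ 0.0026  0.0012 -1.    ] F [ 0.21 -0.24 -2.91] w 51.5 gf 25.0 q [ 0.05  0.53 -0.83  1.59  0.41  1.2  -0.74]
```

{"name": "move_arm", "arguments": {"increments": "0 0 -1 0 0 0 255; 0 0 0 0 0 0 255; 0 0 -0.5 0 0 0 255; 0 0 0 0 0 0 255; 0 0 -0.5 0 0 0 255; 0 0 0 0 0 0 255; 0 0 0 0 0 0 255; 0 0 0 0 0 0 255"}}

```text
time: 7.65
position: [0.5524, 0.3291, 0.0947]
tool_rot: [2.076, 2.358, 0.0]
ft_force: [0.8, -0.8, -2.5]
grip_width: 0.592
grip_force: 25.0
```

{"name": "move_arm", "arguments": {"increments": "0 0 -0.5 0 0 0 255; 0 0 0 0 0 0 255; 0 0 0 0 0 0 255; 0 0 -0.5 0 0 0 255; 0 0 0 0 0 0 255; 0 0 0 0 0 0 255; 0 0 0 0 0 0 255; 0 0 0 0 0 0 255"}}

```text
time: 8.32
position: [0.5525, 0.3292, 0.0946]
tool_rot: [2.075, 2.358, 0.001]
ft_force: [-2.0, -2.1, 4.7]
grip_width: 0.595
grip_force: 25.0
```

{"name": "move_arm", "arguments": {"increments": "0 0 0 0 0 0 0; 0 0 0 0 0 0 0; 0 0 0 0 0 0 0; 0 0 0 0 0 0 0; 0 0 10 0 0 0 0; 0 0 25 0 0 0 0; 0 0 35 0 0 0 0; 0 0 35 0 0 0 0"}}

```text
time: 8.98
position: [0.5518, 0.3286, 0.1996]
tool_rot: [-2.075, -2.358, 0.002]
ft_force: [1.4, -0.0, 0.3]
grip_width: 0.991
grip_force: 0.0
```

{"name": "move_arm", "arguments": {"increments": "0 -8 5 0 0 0 0; 1 -25 0 0 0 0 0; 2 -38 0 0 0 0 0; 2 -38 0 0 0 0 0; 2 -38 0 0 0 0 0; 2 -38 0 0 0 0 0; 2 -38 0 0 0 0 0; 2 -38 0 0 0 0 0"}}

```text
time: 9.65
position: [0.5653, 0.0662, 0.2044]
tool_rot: [2.075, 2.357, 0.001]
ft_force: [0.9, 0.9, -1.0]
grip_width: 0.997
grip_force: 0.0
```

{"name": "move_arm", "arguments": {"increments": "2 -38 0 0 0 0 0; 1 -30 0 0 0 0 0; 1 -13 0 0 0 0 0; 1 -3 0 0 0 0 0; 0 0 0 0 0 0 0; 0 0 0 0 0 0 0; 0 0 0 0 0 0 0; 0 0 0 0 0 0 0"}}

```text
time: 10.32
position: [0.5703, -0.0134, 0.2037]
tool_rot: [-2.071, -2.362, -0.001]
ft_force: [-0.3, 0.5, -0.8]
grip_width: 1.0
grip_force: 0.0
```

```bash
python3 - <<'E'
from m import *
st(); cl=cloud()
print(bottle(cl,(.552,.3284)))
for p,W in cl:
    m=(np.hypot(W[...,0]-.5526,W[...,1]-.3284)<.03)&(W[...,2]>.147); print("captop",m.sum(),np.round(W[m].mean(0)*1000,1))
st()
E
```

```text
t 10.32 pos [570.3 -13.4 203.7] tooly yaw 7.51 z [ 3.e-04  6.e-04 -1.e+00] F [-0.32  0.5  -0.81] w 87.0 gf 0.0 q [ 0.66  0.24 -0.79  1.66  0.18  1.32 -0.03]
[(array([551.6, 328. ]), np.float64(0.8), 453), (array([554.3, 328.4]), np.float64(0.4), 250)]
captop 108 [553.7 323.7 154.1]
captop 163 [553.3 324.9 155.1]
t 10.42 pos [570.3 -14.3 203.7] tooly yaw 7.44 z [ 2.e-04  3.e-04 -1.e+00] F [0.29 0.42 0.72] w 86.8 gf 0.0 q [ 0.66  0.24 -0.79  1.66  0.18  1.32 -0.03]
```

{"name": "move_arm", "arguments": {"increments": "0 -2 -25 0 0 0 0; 0 0 -35 0 0 0 0; 0 0 -30 0 0 0 0; 0 0 -15 0 0 0 0; 0 0 -3 0 0 0 0; 0 0 0 0 0 0 0; 0 0 0 0 0 0 0; 0 0 0 0 0 0 0"}}

```text
time: 11.08
position: [0.5717, -0.0177, 0.0973]
tool_rot: [2.074, 2.357, 0.003]
ft_force: [0.2, -0.0, 0.1]
grip_width: 0.996
grip_force: 0.0
```

```bash
python3 -c "
from h import *
st()"
```

```text
t 11.08 pos [571.7 -17.7  97.3] tooly yaw 7.31 z [ 3.e-03 -3.e-04 -1.e+00] F [ 0.23 -0.04  0.11] w 86.6 gf 0.0 q [ 0.63  0.34 -0.76  1.78  0.26  1.12 -0.09]
```

{"name": "move_arm", "arguments": {"increments": "0 0 0 0 0 0 255; 0 0 0 0 0 0 255; 0 0 0 0 0 0 255; 0 0 0 0 0 0 255; 0 0 0 0 0 0 255; 0 0 0 0 0 0 255; 0 0 0 0 0 0 255; 0 0 0 0 0 0 255"}}

```text
time: 11.75
position: [0.5703, -0.0181, 0.0956]
tool_rot: [2.076, 2.358, -0.0]
ft_force: [0.6, 0.1, -0.1]
grip_width: 0.594
grip_force: 25.0
```

{"name": "move_arm", "arguments": {"increments": "0 0 8 0 0 0 255; 0 0 20 0 0 0 255; 0 0 30 0 0 0 255; 0 0 30 0 0 0 255; 0 0 16 0 0 0 255; -3 6 6 0 0 0 255; -10 20 0 0 0 0 255; -16 31 0 0 0 0 255"}}

```text
time: 12.42
position: [0.5417, 0.0362, 0.205]
tool_rot: [2.083, 2.351, -0.001]
ft_force: [0.2, 0.9, -1.0]
grip_width: 0.592
grip_force: 25.0
```

{"name": "move_arm", "arguments": {"increments": "-17 34 0 0 0 0 255; -17 34 0 0 0 0 255; -17 34 0 0 0 0 255; -17 34 0 0 0 0 255; -17 34 0 0 0 0 255; -17 34 0 0 0 0 255; -17 32 0 0 0 0 255; -13 22 0 0 0 0 255"}}

```text
time: 13.08
position: [0.4058, 0.3003, 0.205]
tool_rot: [-2.07, -2.361, 0.001]
ft_force: [0.3, 0.7, -1.5]
grip_width: 0.589
grip_force: 25.0
```

{"name": "move_arm", "arguments": {"increments": "-7 11 0 0 0 0 255; -3 3 0 0 0 0 255; 0 0 0 0 0 0 255; 0 0 0 0 0 0 255; 0 0 0 0 0 0 255; 0 0 0 0 0 0 255; 0 0 0 0 0 0 255; 0 0 0 0 0 0 255"}}

```text
time: 13.75
position: [0.3999, 0.3102, 0.2055]
tool_rot: [2.078, 2.356, -0.0]
ft_force: [-0.0, 0.5, -1.7]
grip_width: 0.591
grip_force: 25.0
```

{"name": "move_arm", "arguments": {"increments": "3 0 -15 0 0 0 255; 0 0 -30 0 0 0 255; 0 0 -30 0 0 0 255; 0 0 -22 0 0 0 255; 0 0 -10 0 0 0 255; 0 0 -3 0 0 0 255; 0 0 0 0 0 0 255; 0 0 0 0 0 0 255"}}

```text
time: 14.42
position: [0.4031, 0.3115, 0.0965]
tool_rot: [2.076, 2.358, 0.003]
ft_force: [0.1, -0.6, -1.8]
grip_width: 0.591
grip_force: 25.0
```

{"name": "move_arm", "arguments": {"increments": "0 0 -0.5 0 0 0 255; 0 0 0 0 0 0 255; 0 0 -0.5 0 0 0 255; 0 0 0 0 0 0 255; 0 0 0 0 0 0 255; 0 0 0 0 0 0 255; 0 0 0 0 0 0 255; 0 0 0 0 0 0 255"}}

```text
time: 15.08
position: [0.4024, 0.311, 0.0946]
tool_rot: [2.076, 2.358, 0.0]
ft_force: [0.7, 0.3, -2.3]
grip_width: 0.588
grip_force: 25.0
```

{"name": "move_arm", "arguments": {"increments": "0 0 -0.5 0 0 0 255; 0 0 0 0 0 0 255; 0 0 0 0 0 0 255; 0 0 -0.5 0 0 0 255; 0 0 0 0 0 0 255; 0 0 0 0 0 0 255; 0 0 0 0 0 0 255; 0 0 0 0 0 0 255"}}

```text
time: 15.75
position: [0.4025, 0.3112, 0.0945]
tool_rot: [2.075, 2.358, 0.0]
ft_force: [-1.7, -1.9, 7.7]
grip_width: 0.591
grip_force: 25.0
```

{"name": "move_arm", "arguments": {"increments": "0 0 0 0 0 0 0; 0 0 0 0 0 0 0; 0 0 0 0 0 0 0; 0 0 0 0 0 0 0; 0 0 10 0 0 0 0; 0 0 25 0 0 0 0; 0 0 35 0 0 0 0; 0 0 35 0 0 0 0"}}

```text
time: 16.42
position: [0.4015, 0.3109, 0.1998]
tool_rot: [-2.074, -2.358, 0.002]
ft_force: [1.1, 0.4, -0.1]
grip_width: 0.99
grip_force: 0.0
```

{"name": "move_arm", "arguments": {"increments": "4 -9 5 0 0 0 0; 11 -25 0 0 0 0 0; 15 -34 0 0 0 0 0; 15 -34 0 0 0 0 0; 15 -34 0 0 0 0 0; 15 -34 0 0 0 0 0; 15 -34 0 0 0 0 0; 15 -34 0 0 0 0 0"}}

```text
time: 17.08
position: [0.508, 0.0713, 0.2045]
tool_rot: [2.075, 2.357, 0.001]
ft_force: [0.3, 0.3, -0.7]
grip_width: 1.003
grip_force: 0.0
```

{"name": "move_arm", "arguments": {"increments": "15 -34 0 0 0 0 0; 15 -34 0 0 0 0 0; 15 -34 0 0 0 0 0; 14 -31 0 0 0 0 0; 9 -20 0 0 0 0 0; 3 -7 0 0 0 0 0; 0 0 0 0 0 0 0; 0 0 0 0 0 0 0"}}

```text
time: 17.75
position: [0.5781, -0.0854, 0.2038]
tool_rot: [-2.074, -2.358, -0.002]
ft_force: [0.1, 0.3, -0.3]
grip_width: 0.999
grip_force: 0.0
```

```bash
python3 - <<'E'
from m import *
st(); cl=cloud()
print(bottle(cl,(.552,.3284)),bottle(cl,(.403,.3112)))
st()
E
```

```text
t 17.75 pos [578.1 -85.4 203.8] tooly yaw 7.35 z [-1.0e-04  1.4e-03 -1.0e+00] F [ 0.08  0.27 -0.34] w 86.9 gf 0.0 q [ 0.74  0.27 -0.75  1.62  0.18  1.32  0.09]
[(array([551.3, 327.8]), np.float64(0.8), 543), (array([554.2, 328.3]), np.float64(0.4), 250)] [(array([401.1, 312.1]), np.float64(0.9), 500), (array([403.4, 312.1]), np.float64(0.5), 214)]
t 17.85 pos [578.  -84.3 204.1] tooly yaw 7.49 z [ 3.e-04  6.e-04 -1.e+00] F [0.36 0.08 0.81] w 87.2 gf 0.0 q [ 0.73  0.27 -0.75  1.63  0.19  1.32  0.09]
```

{"name": "move_arm", "arguments": {"increments": "1 -2 -25 0 0 0 0; 0 0 -35 0 0 0 0; 0 0 -30 0 0 0 0; 0 0 -15 0 0 0 0; 0 0 -3 0 0 0 0; 0 0 0 0 0 0 0; 0 0 0 0 0 0 0; 0 0 0 0 0 0 0"}}

```text
time: 18.52
position: [0.5806, -0.0885, 0.0976]
tool_rot: [2.073, 2.357, 0.002]
ft_force: [0.5, -0.5, -0.1]
grip_width: 0.996
grip_force: 0.0
```

{"name": "move_arm", "arguments": {"increments": "0 0 0 0 0 0 255; 0 0 0 0 0 0 255; 0 0 0 0 0 0 255; 0 0 0 0 0 0 255; 0 0 0 0 0 0 255; 0 0 0 0 0 0 255; 0 0 0 0 0 0 255; 0 0 0 0 0 0 255"}}

```text
time: 19.18
position: [0.5795, -0.089, 0.0956]
tool_rot: [2.076, 2.358, 0.0]
ft_force: [-0.0, 0.0, 0.2]
grip_width: 0.591
grip_force: 25.0
```

{"name": "move_arm", "arguments": {"increments": "0 0 8 0 0 0 255; 0 0 20 0 0 0 255; 0 0 30 0 0 0 255; 0 0 30 0 0 0 255; 0 0 16 0 0 0 255; -2 6 6 0 0 0 255; -6 22 0 0 0 0 255; -9 34 0 0 0 0 255"}}

```text
time: 19.85
position: [0.5621, -0.0304, 0.2049]
tool_rot: [2.084, 2.351, -0.002]
ft_force: [1.3, 0.5, -1.9]
grip_width: 0.59
grip_force: 25.0
```

{"name": "move_arm", "arguments": {"increments": "-9 34 0 0 0 0 255; -9 34 0 0 0 0 255; -9 34 0 0 0 0 255; -9 34 0 0 0 0 255; -9 34 0 0 0 0 255; -9 34 0 0 0 0 255; -9 34 0 0 0 0 255; -8 28 0 0 0 0 255"}}

```text
time: 20.52
position: [0.4889, 0.2417, 0.2048]
tool_rot: [-2.072, -2.36, 0.002]
ft_force: [-0.2, 0.4, -2.6]
grip_width: 0.588
grip_force: 25.0
```

{"name": "move_arm", "arguments": {"increments": "-5 17 0 0 0 0 255; -2 7 0 0 0 0 255; 0 0 0 0 0 0 255; 0 0 0 0 0 0 255; 0 0 0 0 0 0 255; 0 0 0 0 0 0 255; 0 0 0 0 0 0 255; 0 0 0 0 0 0 255"}}

```text
time: 21.18
position: [0.4849, 0.2619, 0.2055]
tool_rot: [2.078, 2.356, -0.0]
ft_force: [-0.3, 0.6, -1.9]
grip_width: 0.591
grip_force: 25.0
```

{"name": "move_arm", "arguments": {"increments": "0 2 -15 0 0 0 255; 0 0 -30 0 0 0 255; 0 0 -30 0 0 0 255; 0 0 -22 0 0 0 255; 0 0 -10 0 0 0 255; 0 0 -3 0 0 0 255; 0 0 -0.5 0 0 0 255; 0 0 -0.5 0 0 0 255"}}

```text
time: 21.85
position: [0.4855, 0.2657, 0.0959]
tool_rot: [2.075, 2.357, 0.004]
ft_force: [0.6, -0.9, -2.3]
grip_width: 0.592
grip_force: 25.0
```

{"name": "move_arm", "arguments": {"increments": "0 0 0 0 0 0 255; 0 0 0 0 0 0 255; 0 0 -0.5 0 0 0 255; 0 0 0 0 0 0 255; 0 0 0 0 0 0 255; 0 0 -0.5 0 0 0 255; 0 0 0 0 0 0 255; 0 0 0 0 0 0 255"}}

```text
time: 22.52
position: [0.4847, 0.2652, 0.0944]
tool_rot: [2.075, 2.358, 0.001]
ft_force: [-0.9, -0.9, 5.7]
grip_width: 0.59
grip_force: 25.0
```

{"name": "move_arm", "arguments": {"increments": "0 0 0 0 0 0 0; 0 0 0 0 0 0 0; 0 0 0 0 0 0 0; 0 0 0 0 0 0 0; 0 0 10 0 0 0 0; 0 0 25 0 0 0 0; 0 0 35 0 0 0 0; 0 -5 35 0 0 0 0"}}

```text
time: 23.18
position: [0.4833, 0.2609, 0.1998]
tool_rot: [-2.072, -2.359, 0.001]
ft_force: [0.2, 0.2, -0.3]
grip_width: 0.987
grip_force: 0.0
```

{"name": "move_arm", "arguments": {"increments": "0 -20 5 0 0 0 0; 0 -35 0 0 0 0 0; 0 -35 0 0 0 -7 0; 0 -35 0 0 0 -7 0; 0 -35 0 0 0 -7 0; 0 -35 0 0 0 -7 0; 0 -35 0 0 0 -7 0; 0 -35 0 0 0 -7 0"}}

```text
time: 23.85
position: [0.4842, -0.0064, 0.2046]
tool_rot: [2.786, 1.449, 0.001]
ft_force: [-0.1, 0.4, 0.3]
grip_width: 1.002
grip_force: 0.0
```

{"name": "move_arm", "arguments": {"increments": "0 -35 0 0 0 -7 0; 0 -25 0 0 0 -7 0; 0 -10 0 0 0 -7 0; 0 0 0 0 0 -7 0; 0 0 0 0 0 -7 0; 0 0 0 0 0 -7 0; 0 0 0 0 0 -6 0; 0 0 0 0 0 0 0"}}

```text
time: 24.52
position: [0.4845, -0.0748, 0.2042]
tool_rot: [3.135, 0.196, 0.001]
ft_force: [0.3, 0.2, 0.3]
grip_width: 1.006
grip_force: 0.0
```

```bash
python3 - <<'E'
from m import *
st(); cl=cloud()
print(bottle(cl,(.552,.3284)),bottle(cl,(.403,.3112)),bottle(cl,(.4845,.265)))
v=(.6215,-.0055)
print("vial wall",bottle(cl,v,.017,(.01,.04),.024))
for p,W in cl:
    hsv=cv2.cvtColor(p["frame"],cv2.COLOR_RGB2HSV); red=((hsv[...,0]<6)|(hsv[...,0]>174))&(hsv[...,1]>150)&(hsv[...,2]>60)
    m=red&(np.hypot(W[...,0]-v[0],W[...,1]-v[1])<.035); print("red",m.sum(),rect(W[m][:,:2]),np.nanpercentile(W[m][:,2],[10,90]).round(4))
    for n,c in(("green",(.611,.08)),("grey",(.634,-.098))):
        print(n,[np.round(b[0],1) for b in bottle([(p,W)],c,.011,(.008,.046),.018)])
a=cl[0][0]["frame"][130:280,225:395,::-1];b=cl[1][0]["frame"][160:260,240:370,::-1]
cv2.imwrite("pics/v1.png",np.clip(np.hstack([cv2.resize(a,(400,353)),cv2.resize(b,(400,353))])*1.5,0,255).astype(np.uint8)); st()
E
```

```text
t 24.52 pos [484.5 -74.8 204.2] tooly yaw -82.84 z [ 7.e-04 -2.e-04 -1.e+00] F [0.25 0.21 0.27] w 87.5 gf 0.0 q [ 0.76  0.02 -0.66  1.84  0.01  1.29 -1.35]
[(array([551.3, 328. ]), np.float64(0.8), 547), (array([554.3, 328.3]), np.float64(0.4), 249)] [(array([401., 312.]), np.float64(0.8), 512), (array([403.4, 312.1]), np.float64(0.6), 213)] [(array([483.8, 266.6]), np.float64(0.8), 550), (array([486.8, 266.8]), np.float64(0.3), 202)]
vial wall [(array([622.9,  -4.6]), np.float64(1.9), 119), (array([622.4,  -4.6]), np.float64(0.9), 44)]
red 44 (array([619.9,  -5. ]), array([16.1, 16.5]), 9.4) [0.0598 0.062 ]
green [array([608.3,  75.2])]
grey [array([630.3, -96.8])]
red 42 (array([621. ,  -2.9]), array([17.1, 22.7]), 22.0) [0.0573 0.0625]
green [array([611.7,  76.7])]
grey []
t 24.62 pos [484.5 -74.8 204. ] tooly yaw -82.51 z [ 5.e-04 -3.e-04 -1.e+00] F [ 0.51 -0.09  0.41] w 86.8 gf 0.0 q [ 0.76  0.02 -0.66  1.84  0.01  1.29 -1.34]
```

View pics/v1.png

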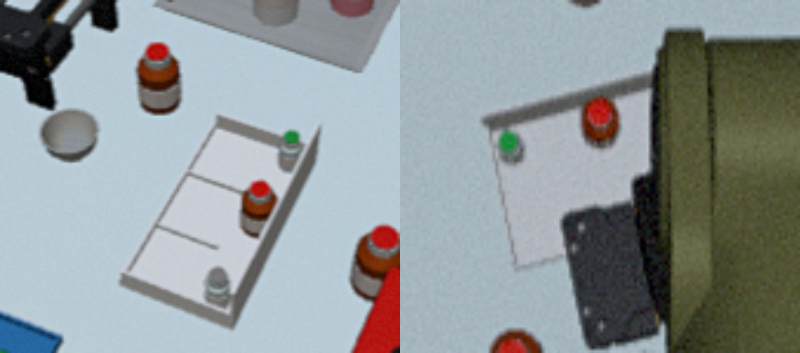

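{"name": "move_arm", "arguments": {"increments": "18 9 0 0 0 0 0; 33 17 0 0 0 0 0; 33 17 0 0 0 0 0; 33 17 0 0 0 0 0; 15 8 0 0 0 0 0; 5 2 0 0 0 0 0; 0 0 0 0 0 0 0; 0 0 0 0 0 0 0"}}

```text
time: 25.28
position: [0.6206, -0.0056, 0.2034]
tool_rot: [3.135, 0.201, -0.002]
ft_force: [0.1, 0.2, 0.3]
grip_width: 1.002
grip_force: 0.0
```

{"name": "move_arm", "arguments": {"increments": "0 0 -20 0 0 0 0; 0 0 -35 0 0 0 0; 0 0 -35 0 0 0 0; 0 0 -20 0 0 0 0; 0 0 -8 0 0 0 0; 0 0 0 0 0 0 0; 0 0 0 0 0 0 0; 0 0 0 0 0 0 0"}}

```text
time: 25.95
position: [0.6226, -0.0054, 0.0879]
tool_rot: [3.134, 0.199, 0.005]
ft_force: [0.7, -0.2, -0.5]
grip_width: 1.003
grip_force: 0.0
```

```bash
python3 -c "
from h import *
st()"
```

```text
t 25.95 pos [622.6  -5.4  87.9] tooly yaw -82.74 z [ 3.5e-03 -6.0e-04 -1.0e+00] F [ 0.71 -0.17 -0.54] w 87.3 gf 0.0 q [ 0.51  0.44 -0.68  1.66  0.3   1.14 -1.7 ]
```

{"name": "move_arm", "arguments": {"increments": "0 0 -15 0 0 0 0; 0 0 -25 0 0 0 0; 0 0 -20 0 0 0 0; 0 0 -9 0 0 0 0; 0 0 -3 0 0 0 0; 0 0 0 0 0 0 0; 0 0 0 0 0 0 0; 0 0 0 0 0 0 0"}}

```text
time: 26.62
position: [0.6227, -0.0049, 0.0153]
tool_rot: [3.135, 0.2, 0.004]
ft_force: [0.7, 0.1, 0.1]
grip_width: 1.001
grip_force: 0.0
```

```bash
python3 - <<'E'
from h import *
st(); p=ctrl.get_image("scene"); cv2.imwrite("pics/v2.png",cv2.resize(p["frame"][120:280,250:410,::-1],(560,560)))
E
```

```text
t 26.62 pos [622.7  -4.9  15.3] tooly yaw -82.71 z [ 2.8e-03 -2.0e-04 -1.0e+00] F [0.68 0.12 0.12] w 87.1 gf 0.0 q [ 0.48  0.53 -0.65  1.71  0.36  1.02 -1.74]
```

View pics/v2.png

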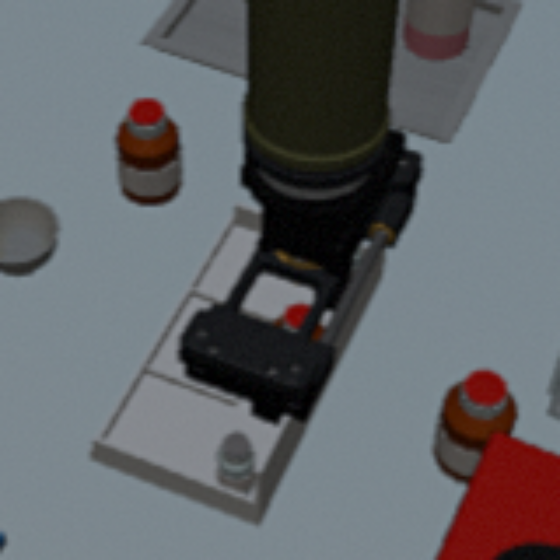

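{"name": "move_arm", "arguments": {"increments": "0 0 0 0 0 0 255; 0 0 0 0 0 0 255; 0 0 0 0 0 0 255; 0 0 0 0 0 0 255; 0 0 0 0 0 0 255; 0 0 0 0 0 0 255; 0 0 0 0 0 0 255; 0 0 0 0 0 0 255", "grip_force": 15}}

```text
time: 27.33
position: [0.6213, -0.005, 0.0136]
tool_rot: [3.135, 0.2, -0.0]
ft_force: [-0.0, 0.3, -0.5]
grip_width: 0.476
grip_force: 0.0
```

```bash
python3 -c "
from h import *
st()"
```

```text
t 27.33 pos [621.3  -5.   13.6] tooly yaw -82.71 z [-1.e-04 -1.e-04 -1.e+00] F [-0.    0.32 -0.47] w 41.5 gf 0.0 q [ 0.48  0.53 -0.65  1.72  0.36  1.02 -1.74]
```

{"name": "move_arm", "arguments": {"increments": "0 0 0 0 0 0 255; 0 0 0 0 0 0 255; 0 0 0 0 0 0 255; 0 0 0 0 0 0 255; 0 0 4 0 0 0 255; 0 0 8 0 0 0 255; 0 0 12 0 0 0 255; 0 0 16 0 0 0 255"}}

```text
time: 28.0
position: [0.6208, -0.005, 0.0541]
tool_rot: [-3.135, -0.2, 0.002]
ft_force: [-0.2, 0.3, -0.2]
grip_width: 0.385
grip_force: 15.0
```

```bash
python3 -c "
from h import *
st()"
```

```text
t 28.0 pos [620.8  -5.   54.1] tooly yaw -82.71 z [-1.4e-03  1.0e-04 -1.0e+00] F [-0.16  0.3  -0.16] w 33.5 gf 15.0 q [ 0.5   0.48 -0.67  1.69  0.33  1.09 -1.72]
```

{"name": "move_arm", "arguments": {"increments": "0 0 25 0 0 0 255; 0 0 30 0 0 0 255; 0 -3 15 0 0 0 255; -4 -12 0 0 0 0 255; -8 -24 0 0 0 0 255; -11 -35 0 0 0 0 255; -11 -35 0 0 0 0 255; -11 -35 0 0 0 0 255"}}

```text
time: 28.67
position: [0.575, -0.151, 0.1235]
tool_rot: [3.135, 0.2, -0.001]
ft_force: [0.6, -0.2, -0.7]
grip_width: 0.391
grip_force: 15.0
```

{"name": "move_arm", "arguments": {"increments": "-11 -35 0 0 0 0 255; -11 -35 0 0 0 0 255; -11 -35 0 0 0 0 255; -10 -30 0 0 0 1 255; -6 -18 0 0 0 1 255; -3 -8 0 0 0 0 255; 0 0 0 0 0 0 255; 0 0 0 0 0 0 255"}}

```text
time: 29.33
position: [0.5244, -0.3089, 0.1234]
tool_rot: [-3.13, -0.254, -0.0]
ft_force: [0.5, 0.5, -0.6]
grip_width: 0.384
grip_force: 15.0
```

```bash
python3 - <<'E'
from m import *
st(); cl=cloud(); s=st()
for p,W in cl:
    hsv=cv2.cvtColor(p["frame"],cv2.COLOR_RGB2HSV)
    m=(hsv[...,0]>95)&(hsv[...,0]<118)&(hsv[...,1]>130)&(W[...,2]<.02)&(np.hypot(W[...,0]-.523,W[...,1]+.31)<.07)
    print(m.sum(), rect(W[m][:,:2]))
a=cl[0][0]["frame"][200:350,100:290,::-1];b=cl[1][0]["frame"][180:310,360:480,::-1]
cv2.imwrite("pics/w1.png",np.clip(np.hstack([cv2.resize(a,(400,353)),cv2.resize(b,(400,353))])*1.5,0,255).astype(np.uint8))
E
```

```text
t 29.33 pos [ 524.4 -308.9  123.4] tooly yaw -80.73 z [ 0.      0.0012 -1.    ] F [ 0.53  0.47 -0.64] w 33.4 gf 15.0 q [ 0.97  0.36 -0.59  1.66  0.21  1.18 -1.08]
t 29.43 pos [ 525.3 -307.4  123.7] tooly yaw -80.54 z [ 4.0e-04  1.1e-03 -1.0e+00] F [ 0.33 -0.51 -0.74] w 33.6 gf 15.0 q [ 0.97  0.36 -0.59  1.66  0.21  1.18 -1.08]
1941 (array([ 502.2, -295. ]), array([102.2, 101.5]), 9.5)
602 (array([ 494.1, -290.7]), array([130.5,  69.7]), 60.4)
```

View pics/w1.png

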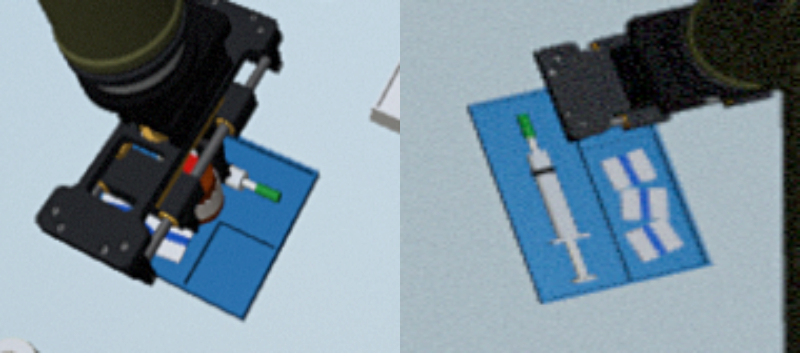

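{"name": "move_arm", "arguments": {"increments": "-1 -1 -15 0 0 0 255; 0 0 -30 0 0 0 255; 0 0 -30 0 0 0 255; 0 0 -20 0 0 0 255; 0 0 -8 0 0 0 255; 0 0 -3 0 0 0 255; 0 0 0 0 0 0 255; 0 0 0 0 0 0 255"}}

```text
time: 30.1
position: [0.5248, -0.3108, 0.0191]
tool_rot: [3.13, 0.256, 0.003]
ft_force: [0.4, -0.8, 0.9]
grip_width: 0.383
grip_force: 15.0
```

```bash
python3 - <<'E'
from m import *
st(); p=ctrl.get_image("scene"); cv2.imwrite("pics/w2.png",np.clip(cv2.resize(p["frame"][210:350,120:290,::-1],(680,560))*1.4,0,255).astype(np.uint8))
E
```

```text
t 30.1 pos [ 524.8 -310.8   19.1] tooly yaw -80.65 z [ 0.0022 -0.0011 -1.    ] F [ 0.37 -0.75  0.93] w 33.3 gf 15.0 q [ 0.94  0.47 -0.55  1.75  0.29  1.   -1.13]
```

View pics/w2.png

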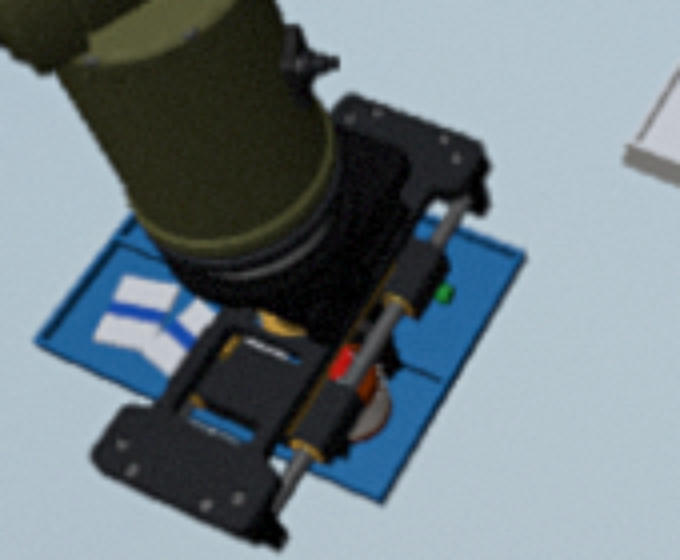

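{"name": "move_arm", "arguments": {"increments": "0 0 -2 0 0 0 255; 0 0 -1.5 0 0 0 255; 0 0 -1 0 0 0 255; 0 0 0 0 0 0 255; 0 0 0 0 0 0 255; 0 0 -0.5 0 0 0 255; 0 0 0 0 0 0 255; 0 0 0 0 0 0 255"}}

```text
time: 30.82
position: [0.5233, -0.311, 0.0126]
tool_rot: [3.131, 0.254, -0.0]
ft_force: [0.6, 0.8, -0.1]
grip_width: 0.385
grip_force: 15.0
```

{"name": "move_arm", "arguments": {"increments": "0 0 -0.5 0 0 0 255; 0 0 0 0 0 0 255; 0 0 0 0 0 0 255; 0 0 0 0 0 0 255; 0 0 0 0 0 0 255; 0 0 0 0 0 0 255; 0 0 0 0 0 0 255; 0 0 0 0 0 0 255"}}

```text
time: 31.48
position: [0.5233, -0.311, 0.0121]
tool_rot: [3.131, 0.254, -0.0]
ft_force: [0.9, -0.0, -0.5]
grip_width: 0.388
grip_force: 15.0
```

{"name": "move_arm", "arguments": {"increments": "0 0 -0.5 0 0 0 255; 0 0 0 0 0 0 255; 0 0 0 0 0 0 255; 0 0 0 0 0 0 255; 0 0 -0.5 0 0 0 255; 0 0 0 0 0 0 255; 0 0 0 0 0 0 255; 0 0 0 0 0 0 255"}}

```text
time: 32.15
position: [0.5234, -0.311, 0.0115]
tool_rot: [3.131, 0.254, -0.0]
ft_force: [-1.8, 0.7, 5.0]
grip_width: 0.386
grip_force: 15.0
```

{"name": "move_arm", "arguments": {"increments": "0 0 0 0 0 0 120; 0 0 0 0 0 0 120; 0 0 0 0 0 0 120; 0 0 0 0 0 0 120; 0 0 0 0 0 0 120; 0 0 10 0 0 0 120; 0 0 25 0 0 0 120; 0 0 35 0 0 0 120"}}

```text
time: 32.82
position: [0.5212, -0.3098, 0.0795]
tool_rot: [-3.127, -0.254, 0.007]
ft_force: [0.1, -0.5, 0.8]
grip_width: 0.528
grip_force: 0.0
```

```bash
python3 -c "
from h import *
st()"
```

```text
t 32.82 pos [ 521.2 -309.8   79.5] tooly yaw -80.7 z [-0.0048  0.0036 -1.    ] F [ 0.06 -0.54  0.8 ] w 45.9 gf 0.0 q [ 0.96  0.4  -0.58  1.71  0.24  1.11 -1.09]
```

{"name": "move_arm", "arguments": {"increments": "0 0 35 0 0 0 60; 0 0 35 0 0 0 0; 0 0 35 0 0 0 0; 0 15 19 0 0 0 0; -1 30 0 0 0 7 0; -3 38 0 0 0 7 0; -3 38 0 0 0 7 0; -3 38 0 0 0 7 0"}}

```text
time: 33.48
position: [0.5132, -0.1503, 0.2059]
tool_rot: [2.973, 1.012, 0.001]
ft_force: [0.2, 0.6, -0.4]
grip_width: 0.98
grip_force: 0.0
```

{"name": "move_arm", "arguments": {"increments": "-3 38 0 0 0 7 0; -3 38 0 0 0 7 0; -3 38 0 0 0 7 0; -3 38 0 0 0 7 0; -3 38 0 0 0 7 0; -3 38 0 0 0 7 0; -3 38 0 0 0 7 0; -3 38 0 0 0 7 0"}}

```text
time: 34.15
position: [0.4889, 0.1538, 0.206]
tool_rot: [2.148, 2.289, 0.0]
ft_force: [0.6, -0.4, -0.7]
grip_width: 0.998
grip_force: 0.0
```

{"name": "move_arm", "arguments": {"increments": "-2 38 0 0 0 4 0; -2 38 0 0 0 0 0; -1 27 0 0 0 0 0; -1 10 0 0 0 0 0; 0 0 0 0 0 0 0; 0 0 0 0 0 0 0; 0 0 0 0 0 0 0; 0 0 0 0 0 0 0"}}

```text
time: 34.82
position: [0.4841, 0.263, 0.2052]
tool_rot: [2.078, 2.354, -0.001]
ft_force: [0.7, 0.3, 0.1]
grip_width: 0.999
grip_force: 0.0
```

```bash
python3 - <<'E'
from m import *
st(); cl=cloud(); st()
print("vial",bottle(cl,(.523,-.311),.017,(.008,.04),.026))
for p,W in cl:
    m=(np.hypot(W[...,0]-.523,W[...,1]+.311)<.03)&(W[...,2]>.05); print(np.round(W[m].mean(0)*1000,1))
a=cl[0][0]["frame"][230:345,120:265,::-1]; cv2.imwrite("pics/w3.png",np.clip(cv2.resize(a,(580,460))*1.4,0,255).astype(np.uint8))
E
```

```text
t 34.82 pos [484.1 263.  205.2] tooly yaw 7.12 z [ 6.0e-04 -1.4e-03 -1.0e+00] F [0.75 0.3  0.1 ] w 86.9 gf 0.0 q [ 0.41  0.27 -1.1   1.7   0.25  1.33 -0.62]
t 34.92 pos [484.  263.3 205.1] tooly yaw 7.14 z [ 5.e-04 -1.e-03 -1.e+00] F [ 0.41 -0.24 -0.45] w 86.9 gf 0.0 q [ 0.41  0.27 -1.1   1.7   0.25  1.33 -0.62]
vial [(array([ 520.7, -310.6]), np.float64(0.5), 151), (array([ 523.6, -311. ]), np.float64(0.4), 47)]
[ 523.  -311.2   57.2]
[ 523.  -309.5   57.6]
```

View pics/w3.png

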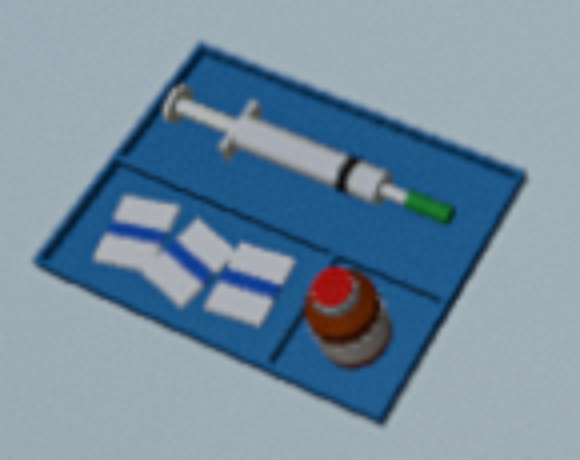

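{"name": "move_arm", "arguments": {"increments": "0 2 -25 0 0 0 0; 0 0 -35 0 0 0 0; 0 0 -30 0 0 0 0; 0 0 -16 0 0 0 0; 0 0 -4 0 0 0 0; 0 0 0 0 0 0 0; 0 0 0 0 0 0 0; 0 0 0 0 0 0 0"}}

```text
time: 35.58
position: [0.4845, 0.2675, 0.0968]
tool_rot: [2.076, 2.357, 0.004]
ft_force: [0.8, -0.1, 0.9]
grip_width: 1.005
grip_force: 0.0
```

```bash
python3 -c "
from h import *
st()"
```

```text
t 35.58 pos [484.5 267.5  96.8] tooly yaw 7.25 z [ 0.0026  0.001  -1.    ] F [ 0.78 -0.1   0.89] w 87.4 gf 0.0 q [ 0.32  0.39 -1.04  1.82  0.37  1.14 -0.71]
```

{"name": "move_arm", "arguments": {"increments": "0 0 0 0 0 0 255; 0 0 0 0 0 0 255; 0 0 0 0 0 0 255; 0 0 0 0 0 0 255; 0 0 0 0 0 0 255; 0 0 0 0 0 0 255; 0 0 0 0 0 0 255; 0 0 0 0 0 0 255", "grip_force": 25}}

```text
time: 36.25
position: [0.4836, 0.267, 0.0952]
tool_rot: [2.076, 2.358, 0.001]
ft_force: [0.3, 0.1, 0.4]
grip_width: 0.59
grip_force: 25.0
```

```bash
python3 -c "
from h import *
st()"
```

```text
t 36.25 pos [483.6 267.   95.2] tooly yaw 7.28 z [ 6.e-04  2.e-04 -1.e+00] F [0.31 0.12 0.35] w 51.3 gf 25.0 q [ 0.32  0.39 -1.04  1.82  0.37  1.14 -0.71]
```

{"name": "move_arm", "arguments": {"increments": "0 0 8 0 0 0 255; 0 0 20 0 0 0 255; 0 0 30 0 0 0 255; 0 0 30 0 0 0 255; 0 0 16 0 0 0 255; 2 -6 6 0 0 0 255; 6 -22 0 0 0 0 255; 9 -34 0 0 0 0 255"}}

```text
time: 36.92
position: [0.4987, 0.2078, 0.2053]
tool_rot: [-2.066, -2.364, -0.002]
ft_force: [0.4, 0.0, -2.9]
grip_width: 0.592
grip_force: 25.0
```

{"name": "move_arm", "arguments": {"increments": "9 -34 0 0 0 0 255; 9 -34 0 0 0 0 255; 9 -34 0 0 0 0 255; 9 -34 0 0 0 0 255; 9 -34 0 0 0 0 255; 9 -34 0 0 0 0 255; 9 -34 0 0 0 0 255; 9 -30 0 0 0 0 255"}}

```text
time: 37.58
position: [0.5714, -0.0666, 0.2038]
tool_rot: [-2.077, -2.355, 0.004]
ft_force: [0.8, 0.1, -1.5]
grip_width: 0.593
grip_force: 25.0
```

{"name": "move_arm", "arguments": {"increments": "5 -17 0 0 0 0 255; 2 -7 0 0 0 0 255; 0 0 0 0 0 0 255; 0 0 0 0 0 0 255; 0 0 -15 0 0 0 255; 0 0 -25 0 0 0 255; 0 0 -20 0 0 0 255; 0 0 -5 0 0 0 255"}}

```text
time: 38.25
position: [0.5768, -0.0836, 0.1372]
tool_rot: [-2.067, -2.359, 0.003]
ft_force: [-0.5, 0.5, -2.8]
grip_width: 0.589
grip_force: 25.0
```

{"name": "move_arm", "arguments": {"increments": "0 0 0 0 0 0 255; 0 0 0 0 0 0 255; 0 0 0 0 0 0 255; 0 0 0 0 0 0 255; 0 0 0 0 0 0 255; 0 0 0 0 0 0 255; 0 0 0 0 0 0 255; 0 0 0 0 0 0 255"}}

```text
time: 38.92
position: [0.5794, -0.0871, 0.1403]
tool_rot: [2.076, 2.358, 0.0]
ft_force: [-0.1, 0.5, -1.4]
grip_width: 0.591
grip_force: 25.0
```

```bash
python3 - <<'E'
from m import *
st(); cl=cloud(); st()
print(bottle(cl,(.58,-.088),zs=(.06,.13)))
E
```

```text
t 38.92 pos [579.4 -87.1 140.3] tooly yaw 7.28 z [ 3.e-04 -1.e-04 -1.e+00] F [-0.06  0.45 -1.43] w 51.4 gf 25.0 q [ 0.86  0.38 -0.92  1.7   0.31  1.23 -0.  ]
t 39.02 pos [579.3 -87.1 140.1] tooly yaw 7.28 z [ 1.e-04 -0.e+00 -1.e+00] F [-0.2   0.21 -1.89] w 51.4 gf 25.0 q [ 0.86  0.38 -0.92  1.7   0.31  1.23 -0.  ]
[(array([578.8, -88.1]), np.float64(0.4), 535)]
```

{"name": "move_arm", "arguments": {"increments": "-0.5 0.3 -12 0 0 0 255; 0 0 -16 0 0 0 255; 0 0 -9 0 0 0 255; 0 0 -4 0 0 0 255; 0 0 -1 0 0 0 255; 0 0 0 0 0 0 255; 0 0 0 0 0 0 255; 0 0 0 0 0 0 255"}}

```text
time: 39.68
position: [0.5795, -0.0867, 0.0988]
tool_rot: [2.075, 2.357, 0.001]
ft_force: [0.7, 0.1, -1.9]
grip_width: 0.594
grip_force: 25.0
```

{"name": "move_arm", "arguments": {"increments": "0 0 -1 0 0 0 255; 0 0 0 0 0 0 255; 0 0 0 0 0 0 255; 0 0 -0.5 0 0 0 255; 0 0 0 0 0 0 255; 0 0 0 0 0 0 255; 0 0 0 0 0 0 255; 0 0 0 0 0 0 255"}}

```text
time: 40.35
position: [0.5789, -0.0868, 0.0966]
tool_rot: [2.076, 2.358, 0.0]
ft_force: [-0.9, 0.8, -2.4]
grip_width: 0.592
grip_force: 25.0
```

{"name": "move_arm", "arguments": {"increments": "0 0 -0.5 0 0 0 255; 0 0 0 0 0 0 255; 0 0 0 0 0 0 255; 0 0 -0.5 0 0 0 255; 0 0 0 0 0 0 255; 0 0 0 0 0 0 255; 0 0 0 0 0 0 255; 0 0 0 0 0 0 255"}}

```text
time: 41.02
position: [0.5791, -0.0867, 0.0961]
tool_rot: [2.075, 2.358, 0.0]
ft_force: [-1.4, -0.7, 4.9]
grip_width: 0.592
grip_force: 24.9
```

{"name": "move_arm", "arguments": {"increments": "0 0 0 0 0 0 0; 0 0 0 0 0 0 0; 0 0 0 0 0 0 0; 0 0 0 0 0 0 0; 0 0 10 0 0 0 0; 0 0 25 0 0 0 0; 0 0 35 0 0 0 0; 0 0 35 0 0 0 0"}}

```text
time: 41.68
position: [0.5782, -0.0864, 0.2017]
tool_rot: [-2.074, -2.357, 0.0]
ft_force: [1.0, 0.0, -0.4]
grip_width: 0.991
grip_force: 0.0
```

{"name": "move_arm", "arguments": {"increments": "-4 9 5 0 0 0 0; -11 25 0 0 0 0 0; -15 34 0 0 0 0 0; -15 34 0 0 0 0 0; -15 34 0 0 0 0 0; -15 34 0 0 0 0 0; -15 34 0 0 0 0 0; -15 34 0 0 0 0 0"}}

```text
time: 42.35
position: [0.4727, 0.153, 0.2059]
tool_rot: [2.075, 2.357, -0.0]
ft_force: [0.9, 1.4, 0.0]
grip_width: 0.999
grip_force: 0.0
```

{"name": "move_arm", "arguments": {"increments": "-15 34 0 0 0 0 0; -15 34 0 0 0 0 0; -15 34 0 0 0 0 0; -14 31 0 0 0 0 0; -9 20 0 0 0 0 0; -3 7 0 0 0 0 0; 0 0 0 0 0 0 0; 0 0 0 0 0 0 0"}}

```text
time: 43.02
position: [0.4032, 0.3106, 0.2055]
tool_rot: [2.075, 2.358, -0.001]
ft_force: [0.6, 0.3, -0.4]
grip_width: 1.002
grip_force: 0.0
```

```bash
python3 - <<'E'
from m import *
st(); cl=cloud(); st()
print(bottle(cl,(.58,-.088)))
print("green",bottle(cl,(.611,.08),.011,(.008,.046),.018),"grey",bottle(cl,(.634,-.098),.011,(.008,.046),.018))
E
```

```text
t 43.02 pos [403.2 310.6 205.5] tooly yaw 7.3 z [ 2.e-04 -8.e-04 -1.e+00] F [ 0.61  0.34 -0.41] w 87.2 gf 0.0 q [ 0.45  0.16 -1.24  1.79  0.16  1.3  -0.7 ]
t 43.12 pos [404.  309.4 205.4] tooly yaw 7.12 z [ 2.0e-04 -1.1e-03 -1.0e+00] F [ 0.33  0.15 -0.12] w 86.9 gf 0.0 q [ 0.45  0.16 -1.24  1.79  0.16  1.3  -0.7 ]
[(array([578.7, -87.5]), np.float64(0.5), 652), (array([581.8, -87.3]), np.float64(0.3), 119)]
green [(array([608.3,  75.2]), np.float64(1.1), 101), (array([610.9,  77.5]), np.float64(2.5), 54)] grey [(array([630.3, -97.1]), np.float64(1.2), 128), (array([636.8, -99.6]), np.float64(3.1), 31)]
```

{"name": "move_arm", "arguments": {"increments": "-1 1 -25 0 0 0 0; 0 0 -35 0 0 0 0; 0 0 -30 0 0 0 0; 0 0 -16 0 0 0 0; 0 0 -4 0 0 0 0; 0 0 0 0 0 0 0; 0 0 0 0 0 0 0; 0 0 0 0 0 0 0"}}

```text
time: 43.78
position: [0.4032, 0.3126, 0.0971]
tool_rot: [2.076, 2.356, 0.004]
ft_force: [0.7, 0.7, 0.2]
grip_width: 1.001
grip_force: 0.0
```

{"name": "move_arm", "arguments": {"increments": "0 0 0 0 0 0 255; 0 0 0 0 0 0 255; 0 0 0 0 0 0 255; 0 0 0 0 0 0 255; 0 0 0 0 0 0 255; 0 0 0 0 0 0 255; 0 0 0 0 0 0 255; 0 0 0 0 0 0 255"}}

```text
time: 44.45
position: [0.402, 0.3123, 0.0957]
tool_rot: [2.076, 2.358, 0.0]
ft_force: [-0.1, -0.3, 0.8]
grip_width: 0.592
grip_force: 25.0
```

```bash
python3 -c "
from h import *
st()"
```

```text
t 44.45 pos [402.  312.3  95.7] tooly yaw 7.29 z [ 4.e-04  1.e-04 -1.e+00] F [-0.1  -0.25  0.84] w 51.5 gf 25.0 q [ 0.32  0.32 -1.16  1.92  0.32  1.11 -0.84]
```

{"name": "move_arm", "arguments": {"increments": "0 0 8 0 0 0 255; 0 0 20 0 0 0 255; 0 0 30 0 0 0 255; 0 0 30 0 0 0 255; 0 0 16 0 0 0 255; 3 -6 6 0 0 0 255; 10 -20 0 0 0 0 255; 16 -31 0 0 0 0 255"}}

```text
time: 45.12
position: [0.4291, 0.2575, 0.2057]
tool_rot: [-2.067, -2.365, -0.001]
ft_force: [0.6, 0.2, -1.7]
grip_width: 0.594
grip_force: 25.0
```

{"name": "move_arm", "arguments": {"increments": "17 -34 0 0 0 0 255; 17 -34 0 0 0 0 255; 17 -34 0 0 0 0 255; 17 -34 0 0 0 0 255; 17 -34 0 0 0 0 255; 17 -34 0 0 0 0 255; 17 -32 0 0 0 0 255; 13 -22 0 0 0 0 255"}}

```text
time: 45.78
position: [0.563, -0.0082, 0.2041]
tool_rot: [-2.081, -2.353, 0.004]
ft_force: [0.1, -0.8, -1.7]
grip_width: 0.589
grip_force: 25.0
```

{"name": "move_arm", "arguments": {"increments": "5 -11 0 0 0 0 255; 2 -3 0 0 0 0 255; 0 0 0 0 0 0 255; 0 0 0 0 0 0 255; 0 0 -15 0 0 0 255; 0 0 -25 0 0 0 255; 0 0 -20 0 0 0 255; 0 0 -5 0 0 0 255"}}

```text
time: 46.45
position: [0.5669, -0.0146, 0.1378]
tool_rot: [-2.069, -2.359, 0.005]
ft_force: [-1.1, -0.2, -2.4]
grip_width: 0.588
grip_force: 25.0
```

{"name": "move_arm", "arguments": {"increments": "0 0 0 0 0 0 255; 0 0 0 0 0 0 255; 0 0 0 0 0 0 255; 0 0 0 0 0 0 255; 0 0 0 0 0 0 255; 0 0 0 0 0 0 255; 0 0 0 0 0 0 255; 0 0 0 0 0 0 255"}}

```text
time: 47.12
position: [0.5699, -0.0168, 0.1408]
tool_rot: [2.076, 2.358, 0.0]
ft_force: [0.2, -0.1, -2.1]
grip_width: 0.59
grip_force: 25.0
```

```bash
python3 - <<'E'
from m import *
cl=cloud(); st()
print(bottle(cl,(.571,-.018),zs=(.06,.13)))
E
```

```text
t 47.22 pos [569.9 -16.8 140.6] tooly yaw 7.28 z [ 1.e-04 -0.e+00 -1.e+00] F [ 0.67  0.24 -2.04] w 51.3 gf 25.0 q [ 0.82  0.36 -1.    1.73  0.32  1.22 -0.13]
[(array([568.9, -17.7]), np.float64(0.4), 393)]
```

{"name": "move_arm", "arguments": {"increments": "0 0.5 -12 0 0 0 255; 0 0 -16 0 0 0 255; 0 0 -9 0 0 0 255; 0 0 -4 0 0 0 255; 0 0 -1 0 0 0 255; 0 0 0 0 0 0 255; 0 0 0 0 0 0 255; 0 0 0 0 0 0 255"}}

```text
time: 47.88
position: [0.5704, -0.0161, 0.0993]
tool_rot: [2.075, 2.357, 0.001]
ft_force: [0.1, 0.4, -2.1]
grip_width: 0.592
grip_force: 25.0
```

{"name": "move_arm", "arguments": {"increments": "0 0 -1 0 0 0 255; 0 0 0 0 0 0 255; 0 0 0 0 0 0 255; 0 0 -0.5 0 0 0 255; 0 0 0 0 0 0 255; 0 0 0 0 0 0 255; 0 0 -0.5 0 0 0 255; 0 0 0 0 0 0 255"}}

```text
time: 48.55
position: [0.5699, -0.0162, 0.0967]
tool_rot: [2.076, 2.358, 0.0]
ft_force: [-0.2, -0.3, -1.0]
grip_width: 0.595
grip_force: 25.0
```

{"name": "move_arm", "arguments": {"increments": "0 0 -0.5 0 0 0 255; 0 0 0 0 0 0 255; 0 0 0 0 0 0 255; 0 0 0 0 0 0 255; 0 0 0 0 0 0 255; 0 0 0 0 0 0 255; 0 0 0 0 0 0 255; 0 0 0 0 0 0 255"}}

```text
time: 49.22
position: [0.57, -0.0162, 0.0966]
tool_rot: [2.076, 2.358, 0.0]
ft_force: [-1.7, -0.2, 5.9]
grip_width: 0.59
grip_force: 25.0
```

{"name": "move_arm", "arguments": {"increments": "0 0 0 0 0 0 0; 0 0 0 0 0 0 0; 0 0 0 0 0 0 0; 0 0 0 0 0 0 0; 0 0 10 0 0 0 0; 0 0 25 0 0 0 0; 0 0 35 0 0 0 0; 0 0 35 0 0 0 0"}}

```text
time: 49.88
position: [0.5691, -0.016, 0.2022]
tool_rot: [-2.074, -2.358, 0.001]
ft_force: [0.8, -1.2, 0.1]
grip_width: 0.988
grip_force: 0.0
```

{"name": "move_arm", "arguments": {"increments": "0 8 5 0 0 0 0; -1 25 0 0 0 0 0; -2 38 0 0 0 0 0; -2 38 0 0 0 0 0; -2 38 0 0 0 0 0; -2 38 0 0 0 0 0; -2 38 0 0 0 0 0; -2 38 0 0 0 0 0"}}

```text
time: 50.55
position: [0.5566, 0.2465, 0.2065]
tool_rot: [2.076, 2.357, 0.001]
ft_force: [1.0, -0.7, 0.6]
grip_width: 1.002
grip_force: 0.0
```

{"name": "move_arm", "arguments": {"increments": "-2 38 0 0 0 0 0; -1 28 0 0 0 0 0; -1 13 0 0 0 0 0; 0 4 0 0 0 0 0; 0 0 0 0 0 0 0; 0 0 0 0 0 0 0; 0 0 0 0 0 0 0; 0 0 0 0 0 0 0"}}

```text
time: 51.22
position: [0.5538, 0.3257, 0.2061]
tool_rot: [2.079, 2.354, -0.001]
ft_force: [-0.5, -0.9, -0.3]
grip_width: 1.003
grip_force: 0.0
```

```bash
python3 - <<'E'
from m import *
st(); cl=cloud(); st()
print(bottle(cl,(.571,-.018)))
E
```

```text
t 51.22 pos [553.8 325.7 206.1] tooly yaw 7.11 z [ 5.0e-04 -1.1e-03 -1.0e+00] F [-0.53 -0.87 -0.28] w 87.3 gf 0.0 q [ 0.17  0.5  -1.03  1.47  0.43  1.41 -0.74]
t 51.32 pos [553.5 326.2 206.2] tooly yaw 7.16 z [ 4.e-04 -7.e-04 -1.e+00] F [-0.11 -0.66 -0.18] w 87.2 gf 0.0 q [ 0.17  0.5  -1.03  1.47  0.43  1.41 -0.74]
[(array([569.2, -16.8]), np.float64(0.5), 423), (array([572.1, -16.8]), np.float64(0.3), 111)]
```

Brown is back within 0.5 mm. Now pink.

{"name": "move_arm", "arguments": {"increments": "-1 1 -25 0 0 0 0; 0 0 -35 0 0 0 0; 0 0 -30 0 0 0 0; 0 0 -16 0 0 0 0; 0 0 -5 0 0 0 0; 0 0 0 0 0 0 0; 0 0 0 0 0 0 0; 0 0 0 0 0 0 0"}}

```text
time: 51.98
position: [0.5528, 0.3295, 0.097]
tool_rot: [2.076, 2.357, 0.004]
ft_force: [-0.1, 0.8, 0.8]
grip_width: 1.0
grip_force: 0.0
```

{"name": "move_arm", "arguments": {"increments": "0 0 0 0 0 0 255; 0 0 0 0 0 0 255; 0 0 0 0 0 0 255; 0 0 0 0 0 0 255; 0 0 0 0 0 0 255; 0 0 0 0 0 0 255; 0 0 0 0 0 0 255; 0 0 0 0 0 0 255"}}

```text
time: 52.65
position: [0.552, 0.3288, 0.0951]
tool_rot: [2.076, 2.358, 0.0]
ft_force: [0.0, -0.0, -0.2]
grip_width: 0.589
grip_force: 25.0
```

```bash
python3 -c "
from h import *
st()"
```

```text
t 52.65 pos [552.  328.8  95.1] tooly yaw 7.29 z [ 4.e-04  1.e-04 -1.e+00] F [ 0.03 -0.04 -0.17] w 51.3 gf 25.0 q [ 0.14  0.59 -0.97  1.59  0.51  1.23 -0.8 ]
```

{"name": "move_arm", "arguments": {"increments": "0 0 8 0 0 0 255; 0 0 20 0 0 0 255; 0 0 30 0 0 0 255; 0 0 30 0 0 0 255; 0 -4 16 0 0 0 255; 1 -12 6 0 0 0 255; 1 -24 0 0 0 0 255; 1 -34 0 0 0 0 255"}}

```text
time: 53.32
position: [0.5534, 0.2573, 0.2056]
tool_rot: [-2.068, -2.363, -0.003]
ft_force: [0.3, -0.1, -2.8]
grip_width: 0.589
grip_force: 25.0
```

{"name": "move_arm", "arguments": {"increments": "1 -36 0 0 0 0 255; 1 -36 0 0 0 0 255; 1 -36 0 0 0 0 255; 1 -36 0 0 0 0 255; 1 -32 0 0 0 0 255; 1 -20 0 0 0 0 255; 0 -8.5 0 0 0 0 255; 0 0 0 0 0 0 255"}}

```text
time: 53.98
position: [0.5607, 0.0471, 0.2045]
tool_rot: [2.081, 2.353, -0.003]
ft_force: [-0.2, 0.8, -2.9]
grip_width: 0.589
grip_force: 25.0
```

{"name": "move_arm", "arguments": {"increments": "0 0 0 0 0 0 255; 0 0 0 0 0 0 255; 0 0 -15 0 0 0 255; 0 0 -25 0 0 0 255; 0 0 -20 0 0 0 255; 0 0 -5 0 0 0 255; 0 0 0 0 0 0 255; 0 0 0 0 0 0 255"}}

```text
time: 54.65
position: [0.5611, 0.052, 0.1409]
tool_rot: [2.073, 2.361, 0.002]
ft_force: [0.5, 0.1, -3.0]
grip_width: 0.588
grip_force: 25.0
```

{"name": "move_arm", "arguments": {"increments": "0 0 0 0 0 0 255; 0 0 0 0 0 0 255; 0 0 0 0 0 0 255; 0 0 0 0 0 0 255; 0 0 0 0 0 0 255; 0 0 0 0 0 0 255; 0 0 0 0 0 0 255; 0 0 0 0 0 0 255"}}

```text
time: 55.32
position: [0.5608, 0.0502, 0.1401]
tool_rot: [2.076, 2.358, 0.0]
ft_force: [0.2, -0.1, -2.8]
grip_width: 0.59
grip_force: 25.0
```

```bash
python3 - <<'E'
from m import *
cl=cloud(); st()
print(bottle(cl,(.562,.05),zs=(.06,.13)))
E
```

```text
t 55.42 pos [560.8  50.2 140.1] tooly yaw 7.28 z [ 0. -0. -1.] F [-0.83  0.26 -2.49] w 51.6 gf 25.0 q [ 0.73  0.36 -1.03  1.75  0.33  1.22 -0.26]
[(array([559.9,  48.7]), np.float64(0.5), 298)]
```

{"name": "move_arm", "arguments": {"increments": "0.3 0.5 -12 0 0 0 255; 0 0 -16 0 0 0 255; 0 0 -9 0 0 0 255; 0 0 -4 0 0 0 255; 0 0 -1 0 0 0 255; 0 0 0 0 0 0 255; 0 0 0 0 0 0 255; 0 0 0 0 0 0 255"}}

```text
time: 56.08
position: [0.5617, 0.0509, 0.0988]
tool_rot: [2.075, 2.357, 0.001]
ft_force: [0.4, 0.2, -2.8]
grip_width: 0.596
grip_force: 25.0
```

{"name": "move_arm", "arguments": {"increments": "0 0 -1 0 0 0 255; 0 0 0 0 0 0 255; 0 0 0 0 0 0 255; 0 0 -0.5 0 0 0 255; 0 0 0 0 0 0 255; 0 0 0 0 0 0 255; 0 0 -0.5 0 0 0 255; 0 0 0 0 0 0 255"}}

```text
time: 56.75
position: [0.5612, 0.0508, 0.0961]
tool_rot: [2.076, 2.358, 0.0]
ft_force: [0.3, 0.0, -2.2]
grip_width: 0.587
grip_force: 25.0
```

{"name": "move_arm", "arguments": {"increments": "0 0 0 0 0 0 255; 0 0 0 0 0 0 255; 0 0 0 0 0 0 255; 0 0 0 0 0 0 255; 0 0 0 0 0 0 255; 0 0 0 0 0 0 255; 0 0 0 0 0 0 255; 0 0 0 0 0 0 255"}}

```text
time: 57.42
position: [0.5612, 0.0508, 0.0961]
tool_rot: [2.076, 2.358, 0.0]
ft_force: [0.5, 0.2, -3.7]
grip_width: 0.593
grip_force: 25.0
```

{"name": "move_arm", "arguments": {"increments": "0 0 -0.5 0 0 0 255; 0 0 0 0 0 0 255; 0 0 0 0 0 0 255; 0 0 -0.5 0 0 0 255; 0 0 0 0 0 0 255; 0 0 0 0 0 0 255; 0 0 0 0 0 0 255; 0 0 0 0 0 0 255"}}

```text
time: 58.08
position: [0.5614, 0.0508, 0.096]
tool_rot: [2.075, 2.358, -0.0]
ft_force: [-0.9, -0.9, 6.4]
grip_width: 0.587
grip_force: 25.0
```

Release, rise and move off over the counter to the left.

{"name": "move_arm", "arguments": {"increments": "0 0 0 0 0 0 0; 0 0 0 0 0 0 0; 0 0 0 0 0 0 0; 0 0 0 0 0 0 0; 0 0 10 0 0 0 0; 0 0 25 0 0 0 0; 0 0 35 0 0 0 0; 0 0 35 0 0 0 0"}}

```text
time: 58.75
position: [0.5604, 0.051, 0.2013]
tool_rot: [-2.074, -2.358, 0.001]
ft_force: [0.6, 0.4, -0.5]
grip_width: 0.989
grip_force: 0.0
```

{"name": "move_arm", "arguments": {"increments": "0 8 5 0 0 0 0; -1 25 0 0 0 0 0; -3 35 0 0 0 0 0; -3 35 0 0 0 0 0; -3 35 0 0 0 0 0; -3 35 0 0 0 0 0; -1 10 0 0 0 0 0; 0 0 0 0 0 0 0"}}

```text
time: 59.42
position: [0.5452, 0.2388, 0.2058]
tool_rot: [-2.066, -2.365, -0.003]
ft_force: [-0.1, -0.6, -0.1]
grip_width: 1.0
grip_force: 0.0
```

```bash
python3 - <<'E'
from m import *
st(); cl=cloud(); st()
for k,c in {"blue":(.58,-.088),"brown":(.571,-.018),"pink":(.562,.05)}.items(): print(k,bottle(cl,c))
print("vial",bottle(cl,(.523,-.311),.017,(.008,.04),.026))
print("green",bottle(cl,(.611,.08),.011,(.008,.046),.018),"grey",bottle(cl,(.634,-.098),.011,(.008,.046),.018))
for p,W in cl:
    m=(np.hypot(W[...,0]-.408,W[...,1]+.022)<.05)&(W[...,2]>.02); print("gal",m.sum(),rect(W[m][:,:2]))
save(cl[0][0],"end.png")
E
```

```text
t 59.42 pos [545.2 238.8 205.8] tooly yaw 7.72 z [ 0.      0.0026 -1.    ] F [-0.07 -0.59 -0.13] w 87.0 gf 0.0 q [ 0.4   0.4  -1.08  1.59  0.35  1.37 -0.58]
t 59.52 pos [547.2 233.4 205.1] tooly yaw 7.33 z [ 2.e-04 -8.e-04 -1.e+00] F [ 0.02 -0.    0.11] w 87.0 gf 0.0 q [ 0.4   0.4  -1.07  1.59  0.35  1.37 -0.58]
blue [(array([578.8, -87.4]), np.float64(0.5), 651), (array([581.8, -87.2]), np.float64(0.3), 121)]
brown [(array([569.2, -16.8]), np.float64(0.5), 427), (array([572.2, -16.7]), np.float64(0.3), 108)]
pink [(array([560.4,  49.5]), np.float64(0.5), 327), (array([563.4,  49.6]), np.float64(0.3), 107)]
vial [(array([ 520.6, -310.6]), np.float64(0.4), 151), (array([ 523.5, -310.8]), np.float64(0.5), 51)]
green [(array([608.4,  75.2]), np.float64(0.9), 104), (array([611.9,  79.7]), np.float64(2.9), 44)] grey [(array([630.4, -96.9]), np.float64(1.2), 134), (array([636.8, -99.9]), np.float64(2.8), 31)]
gal 259 (array([415.6, -24.2]), array([57.4, 58.9]), 50.7)
gal 180 (array([416.2, -24.5]), array([56.3, 55.5]), 84.2)
```

View pics/end.png

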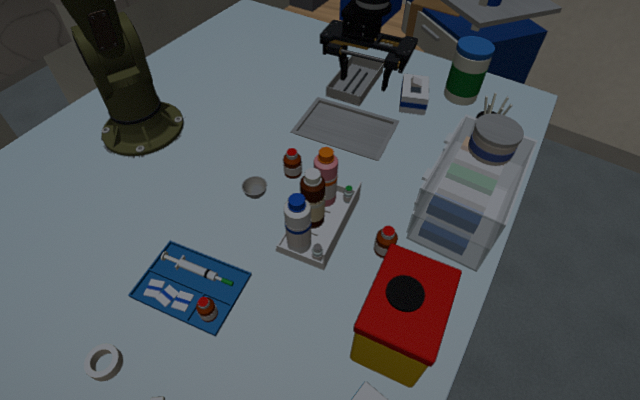

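The picture shows the three bottles back in their bays (297,222; 312,198; 326,175), the vial upright in the well (206,308), and the bowl and clear vials where they were.

```bash
python3 -c "
from bench import ctrl
print(ctrl.close_job())"
```

```text
the job is handed in; nothing more can be done
None
```

The job is handed in after about 60 s on the robot's clock: the amber vial stands upright in the square well, each bottle is back in its own bay within about 1 mm by the cameras, and the two clear vials and the steel bowl show no movement.

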